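# Make up the checker's and the carton tool trays

## Task

Make up the two shadow trays for the shift: the probe thermometer, the tally counter and the date stamp go into the green checker's tray, the marker pen and the orange safety cutter into the blue carton tray. Lay each tool in the cut-out of its own outline, the right way round, so that it lies flat on the yellow floor of the cut-out, and leave the roll of tape where it lies.

Things in the scene. Friction and masses are not known exactly. Their poses are not given: they have to be found in the camera images.
- green_tray: Checker's tool tray, fixed: dark green plate 160 x 236 mm (its x, y), 16 mm thick, three cut-outs 6 mm deep, their yellow floor 10 mm above the underside; they leave 6 to 8 mm round each tool. Origin: centre of the underside; z up, y along the long side, away from the robot. Seated, a tool's x, y axes lie along the tray's, its origin on the floor (z 10 mm) at the place given with the tool.
- blue_tray: Carton tool tray, fixed: blue plate 136 x 176 mm (its x, y), 16 mm thick, two cut-outs 6 mm deep, their yellow floor 10 mm above the underside; they leave 6 to 8 mm round each tool. Origin: centre of the underside; z up, y along the long side, away from the robot. Seated, a tool's x, y axes lie along the tray's, its origin on the floor (z 10 mm) at the place given with the tool.
- thermometer: Probe thermometer lying flat, 194 mm long (its y), 60 g: white head 26 wide, 72 long, 17 mm high at the +y end, thin steel probe (weightless) to -y. Origin: underside, middle of the whole length; hold the head across x at its centre (0, +61) mm. Place in the green tray: x, y = (46, 0) mm, head to tray +y.
- counter: Grey tally counter lying flat, 70 g: round body 44 mm across, 25 mm high, its centre at (-5, -12) mm from the origin; thumb lever on its +x side (to x = 27), thin wire ring to +y (to y = 33). Origin: underside, middle of the 54 x 67 mm outline. Hold the body obliquely, at its (-x, +y) and (+x, -y) sides, clear of both. Place in the green tray: (-34, -50) mm, ring to tray +y.
- stamp: Date stamp standing upright, 110 g: open black frame 36 x 52 mm, above it a green cap 40 x 56 mm (x, y) from 54 to 80 mm height, which does not give. Origin: centre of the underside. Hold the cap across x (40 mm). Place in the green tray: (-34, 52) mm, upright; also good turned by half a turn.
- marker: White marker pen with red cap and end, lying flat, 17 x 135 x 16 mm, long axis y, 20 g. Origin: underside at mid-length. Hold it across x near the middle. Place in the blue tray: (-38, 0) mm; also good turned by half a turn.
- cutter: Orange one-piece safety cutter lying flat, 15 mm thick, 130 mm long (y -65 to 65), 60 g: straight handle 22 mm wide (x -11 to 11) up to y = 24, then a hooked nose (x -11 to 26) to y = 65. Origin: underside, on the handle's axis at mid-length. Hold the handle across x at y = 0. Place in the blue tray: (14, 0) mm, nose to tray +y.
- tape_roll: Spare roll of brown tape, a bystander: loose, lying flat, 90 mm across, 48 mm high. Origin: centre of the underside. (Not listed: the heap of buns between the robot and the work is fixed, 293 mm high, and ends 0.475 m from the base axis straight ahead, 0.42 m elsewhere. Go over it or round it.)
Mind the look-alikes: they are no part of the job. What is shaped like the stamp but white is not meant.

How it is judged (in metres and radians):
At the end, for the whole second after the job is handed in: Each tool flat on the floor of its own cut-out (underside within 3.5 mm of the floor, tilt under 0.1 rad), within 12 mm of its place in tray x and y, turned by at most 0.2 rad (marker, cutter), 0.3 (thermometer, stamp) or 0.4 (counter), all released and at rest (x of thermometer in the frame of green_tray between 0.034 and 0.058 m and y of thermometer in the frame of green_tray between -0.012 and 0.012 m and z of thermometer in the frame of green_tray between 0.006 and 0.0135 m and angle between each of thermometer, counter, stamp, marker, cutter's own z axis and vertical below 0.1 rad and angle between the y axis of each of thermometer, stamp and the y axis of green_tray, either way round below 0.3 rad and linear speed of each of thermometer, counter, stamp, marker, cutter below 0.02 m/s and angular speed of each of thermometer, counter, stamp, marker, cutter below 0.2 rad/s and x of counter in the frame of green_tray between -0.046 and -0.022 m and y of counter in the frame of green_tray between -0.062 and -0.038 m and z of counter in the frame of green_tray between 0.006 and 0.0135 m and angle between the y axis of counter and the y axis of green_tray, either way round below 0.4 rad and x of stamp in the frame of green_tray between -0.046 and -0.022 m and y of stamp in the frame of green_tray between 0.04 and 0.064 m and z of stamp in the frame of green_tray between 0.006 and 0.0135 m and x of marker in the frame of blue_tray between -0.05 and -0.026 m and y of marker in the frame of blue_tray between -0.012 and 0.012 m and z of marker in the frame of blue_tray between 0.006 and 0.0135 m and angle between the y axis of each of marker, cutter and the y axis of blue_tray, either way round below 0.2 rad and x of cutter in the frame of blue_tray between 0.002 and 0.026 m and y of cutter in the frame of blue_tray between -0.012 and 0.012 m and z of cutter in the frame of blue_tray between 0.006 and 0.0135 m); the robot touches nothing.
It fails at once if the roll of tape is pushed more than 30 mm or tipped (distance of tape_roll from where it was at the start of the episode above 0.03 m or angle between tape_roll's own z axis and vertical above 0.3 rad).
It also fails if it takes over 141 s, if anything falls off the work surface, if the arm or the gripper's body presses on something with over 40 N, if the wrist force passes 120 N, or if a joint passes its speed limit or range.

## Robot

A 6-joint arm with a two-finger parallel gripper is mounted at the origin on the work surface; the furniture and walls round the work are solid. World frame = base frame: x ahead of the robot, y to its left, z up, the work surface at z = 0. Lengths are in m, angles in degrees, forces in N, time in s.
With the tool pointing down it reaches from about 0.275 to 0.725 m from the base axis. Payload 15.9 kg.
Tool frame: the origin (TCP) lies on the centre line of the jaws, within the pads' length; the fingertips stand 14 mm ahead of it and the grasp point (between the pads) lies 5 mm behind it; z points along the fingers, y is the line along which they close (so a half turn about z gives the same grasp; the last joint's range is limited). The gripper opens to 85 mm and grips with 20 to 120 N. Pads are 22 mm wide; open, the fingers measure 114 mm over their backs; the gripper's body (76 mm by 85 mm) begins 54 mm behind the grasp point. The pads swing forward as they close: fully open they stand 13 mm farther back than shut.
Start: joints at [-77.292, 12.198, -1.971, 75.831, 0, 90], TCP at [0.11, -0.488, 0.245] pointing down, gripper open.
Joint ranges: [-170.91, 170.91], [-42.67, 98.43], [-65.05, 77.54], [-120.47, 116.71], [-90, 82.35], [-180, 180]. Speed limits (degrees/s): [108.29, 108.29, 136.94, 147.25, 180, 180].

## Interface

Orientations are given as [roll, pitch, yaw] about the fixed x, y, z axes, in that order (R = Rz(yaw) Ry(pitch) Rx(roll)).
In Python, from station import sensors, vision, arm gives the robot as it stands.
- The arm moves only by the shell command python3 -m creep 'ROWS' [FORCE]. ROWS is a JSON object whose one key "plan" holds a list of rows, each an object of numbers: "x", "y", "z": the shift along the world's x, y, z in cm; "wx", "wy", "wz": the turn, a rotation vector about the world's x, y, z in degrees; "grip": the closure, from -1 (fully open) to 1 (shut). In form: {"plan": [{"x": .., "y": .., "z": .., "wx": .., "wy": .., "wz": .., "grip": ..}, ...]}. A call has 1 to 10 rows; each row shifts and turns the commanded pose from where the row before left it; what a row does not reach is not made up. A row lasts 1/8 s, in which the tool goes at most 62.5 mm and 10.7 degrees, less where a joint would pass 70% of its speed; a pose out of reach is approached as far as the arm can. A call with a gripper value outside its range is refused whole. The fingers move at their own pace and stop on an object; FORCE is the grip in N (left out, the last holds). Time passes only in rows, so rows that do not move let the fingers close. It gives the time, the measured TCP pose, the force, the opening and the grip force at its end, in the units of the state.
- sensors.read_state(): the state, without advancing time (a new reading comes with each control period).
- vision.grab_frame(name): name is "scene" or "side" or "wrist"; returns (picture, depth): 384x512x3 uint8, red, green, blue; 384x512 float32, m along the optical axis (not along the pixel's ray), 0 where there is no reading.
- vision.camera_params(name): a dict with "intrinsics" (3x3 intrinsics, pixels), "extrinsics" (4x4, takes a point from world to camera coordinates). Camera axes: x right, y down, z forward; pixel columns grow to the right and rows downward; lengths in m; the calibration is good to about 2 mm. A picture is of the moment at which its call begins: read the wrist's pose just before it. camera_params takes no time and is no camera call; for the wrist camera it gives the pose at the moment of the call.
- arm.close_job(): hands the job in; it is judged then, once.
The state is a dict: "time": time; "qpos": joint angles; "joint_vel": joint speeds; "joint_efforts": joint torques, N m; "tcp_pos": TCP position; "tcp_rot": TCP orientation; "wrist_force": force on the tool from outside, world axes, zero at the start; "ft_torque": the same for the moment, N m; "finger_gap": finger opening in m; "grasp_force": force on a finger pad.
Only numpy, scipy, OpenCV 4.12 (cv2) and the standard library are available. Lean on these libraries where they do the work, as an engineer would, in place of code of your own. Each camera call takes 0.05 s, during which the arm holds its last target. There are 200 camera calls.

## Working session

There is one attempt and no reset: what is moved stays moved. The work goes in short steps, Python scripts to look and compute and a shell command to move; the robot and the scene stay as the last step left them, time stands still between calls to the robot, and variables do not carry over. Pictures are saved under pics/ and viewed, at most 14 in all, crops included, and the job is handed in when it is done.

```bash
mkdir -p pics; ls
python3 - <<'E'
from station import sensors, vision
import cv2, numpy as np
print(sensors.read_state())
for n in ("scene","side","wrist"):
    p,d=vision.grab_frame(n); c=vision.camera_params(n)
    print(n,np.round(c["intrinsics"],1).tolist(),np.round(c["extrinsics"],3).tolist())
    cv2.imwrite(f"pics/{n}0.png",cv2.cvtColor(p,cv2.COLOR_RGB2BGR)); np.savez(f"{n}0.npz",p=p,d=d,K=c["intrinsics"],E=c["extrinsics"])
E
```

```text
pics
{'time': 0.0, 'qpos': array([-7.72904569e+01,  1.22232653e+01, -2.00703357e+00,  7.58317825e+01,
        1.06335334e-03,  8.99991939e+01]), 'joint_vel': array([ 0.03444078,  0.06089543, -0.07891585,  0.01177549,  0.02204801,
        0.02606603]), 'joint_efforts': array([ 5.98660103e-03, -6.86162138e+01,  4.87118626e+01,  1.73606834e-02,
        3.80670735e-04, -2.94937433e-05]), 'tcp_pos': array([ 0.10993982, -0.48743742,  0.24483793]), 'tcp_rot': array([-1.79937919e+02, -1.06422620e-03,  1.27103481e+01]), 'wrist_force': array([-0.23730006, -0.60764866, -0.38131175]), 'ft_torque': array([ 0.00058071,  0.0366103 , -0.00238087]), 'grasp_force': 0.0, 'finger_gap': 0.0851612618394103}
scene [[479.1, 0.0, 256.9], [0.0, 479.1, 191.1], [0.0, 0.0, 1.0]] [[0.9, -0.435, -0.005, -0.456], [-0.179, -0.36, -0.916, 0.116], [0.397, 0.825, -0.401, 1.155], [0.0, 0.0, 0.0, 1.0]]
side [[400.4, 0.0, 250.0], [0.0, 400.4, 186.2], [0.0, 0.0, 1.0]] [[-0.9, -0.436, 0.008, 0.439], [-0.378, 0.773, -0.509, 0.221], [0.216, -0.462, -0.86, 1.128], [0.0, 0.0, 0.0, 1.0]]
wrist [[269.0, 0.0, 261.3], [0.0, 269.0, 190.7], [0.0, 0.0, 1.0]] [[0.22, -0.975, -0.001, -0.499], [-0.93, -0.21, 0.302, -0.038], [-0.295, -0.065, -0.953, 0.38], [0.0, 0.0, 0.0, 1.0]]
```

View pics/scene0.png

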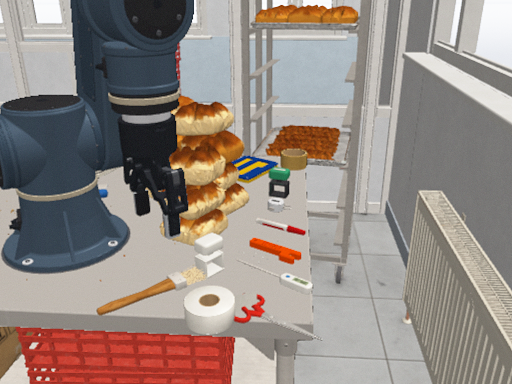

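View pics/side0.png

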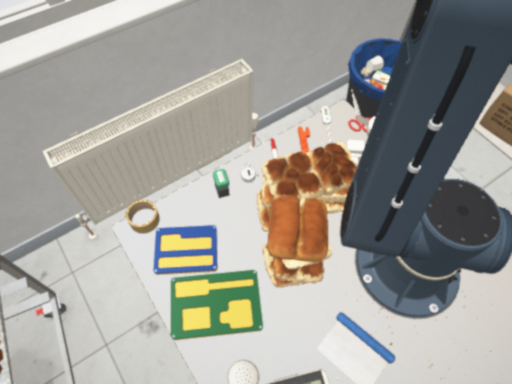

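View pics/wrist0.png

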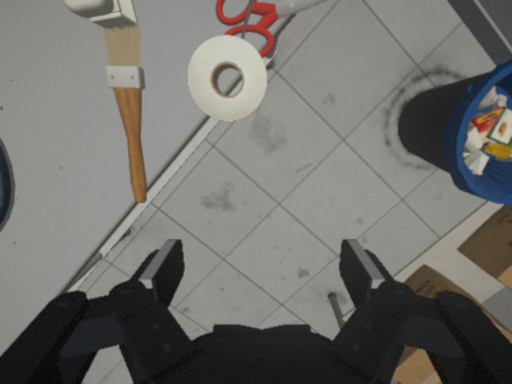

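The side view shows the row of tools (thermometer ~(326,115), cutter (304,138), marker (274,148), counter (249,173), green stamp (221,180)), the tape at (142,216), and the blue (186,249) and green (216,304) trays. In the scene view, the white stamp look-alike is at (208,255). Next I measure.

```bash
cat > h.py <<'E'
import numpy as np, cv2
def load(n): 
    z=np.load(n); return z["p"],z["d"],z["K"],z["E"]
def dpts(d,K,E,uv):
    uv=np.atleast_2d(uv).astype(int); z=d[uv[:,1],uv[:,0]]
    c=np.c_[(uv[:,0]-K[0,2])/K[0,0]*z,(uv[:,1]-K[1,2])/K[1,1]*z,z]
    return (c-E[:3,3])@E[:3,:3]
def ray(K,E,uv,h):
    uv=np.atleast_2d(uv).astype(float); o=-E[:3,:3].T@E[:3,3]
    r=np.c_[(uv[:,0]-K[0,2])/K[0,0],(uv[:,1]-K[1,2])/K[1,1],np.ones(len(uv))]@E[:3,:3]
    return o+r*((h-o[2])/r[:,2])[:,None]
E
python3 - <<'E'
from h import *
p,d,K,E=load("side0.npz"); hsv=cv2.cvtColor(p,cv2.COLOR_RGB2HSV)
print("cam",-E[:3,:3].T@E[:3,3])
q=lambda n,lo,hi,box:None
W={}
def comp(name,lo,hi,box,h,mn=15):
    m=cv2.inRange(hsv,lo,hi); b=np.zeros_like(m); x0,y0,x1,y1=box; b[y0:y1,x0:x1]=m[y0:y1,x0:x1]
    n,l,s,c=cv2.connectedComponentsWithStats(b)
    for i in range(1,n):
        if s[i,4]<mn: continue
        v,u=np.where(l==i); cs=cv2.minAreaRect(ray(K,E,np.c_[u,v],h)[:,:2].astype(np.float32)*1000)
        print(name,s[i,4],c[i].round(1),"rect mm",np.round(cs[0]),np.round(cs[1]),round(cs[2],1),"medz",np.round(np.median(dpts(d,K,E,np.c_[u,v])[:,2]),3))
comp("yellow",(22,120,120),(35,255,255),(140,220,270,345),.010)
comp("green",(60,80,30),(90,255,255),(160,260,270,345),.016,200)
comp("blue",(105,120,60),(125,255,255),(145,215,225,280),.016,200)
comp("stampcap",(60,80,60),(90,255,255),(205,160,240,200),.08)
comp("orange",(5,180,120),(14,255,255),(290,115,320,155),.015)
comp("red",(0,150,100),(4,255,255),(265,130,285,165),.016,5)
comp("tape",(12,60,60),(25,255,255),(115,190,165,240),.048)
big=cv2.resize(p[90:210,190:360],None,fx=4.7,fy=4.7,interpolation=cv2.INTER_CUBIC)
cv2.imwrite("pics/side_crop.png",cv2.cvtColor(big,cv2.COLOR_RGB2BGR))
E
```

```text
cam [0.23585296 0.54089984 1.07942308]
yellow 583 [183.4 242.6] rect mm [589. 215.] [141.  43.] 26.0 medz 0.009
yellow 454 [185.2 260.8] rect mm [562. 265.] [145.  25.] 28.8 medz 0.009
yellow 835 [206.2 286.3] rect mm [455. 291.] [211.  43.] 31.8 medz 0.009
yellow 759 [237.6 313.9] rect mm [370. 331.] [83. 72.] 31.0 medz 0.009
yellow 590 [195.9 317.9] rect mm [457. 386.] [72. 55.] 31.6 medz 0.009
green 2609 [215.3 304.3] rect mm [430. 332.] [231. 156.] 31.9 medz 0.015
blue 1100 [186.5 246.2] rect mm [578. 234.] [169. 132.] 29.3 medz 0.015
stampcap 126 [220.7 180.1] rect mm [575.  19.] [35. 60.] 40.3 medz 0.077
orange 118 [303.5 139.1] rect mm [ 418. -274.] [29. 96.] 29.8 medz 0.013
red 18 [272.7 143.7] rect mm [ 507. -212.] [ 7. 33.] 24.2 medz 0.014
tape 545 [141.9 215.4] rect mm [729. 210.] [ 85. 111.] 60.7 medz 0.036
```

View pics/side_crop.png

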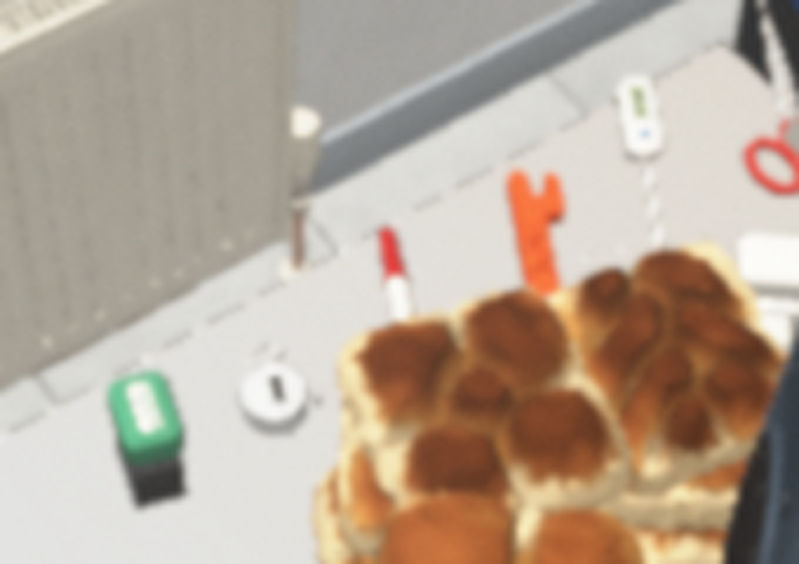

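The crop shows the stamp's green cap at (147,415), the counter at (272,395) with its ring up the picture, the marker's red cap at (392,250), the cutter with its nose up at (535,220), and the thermometer head at (638,115). I'll take the wrist camera over the tools for precise poses.

```bash
python3 - <<'E'
from h import *
from scipy.spatial.transform import Rotation as R
p,d,K,E=load("wrist0.npz")
T=R.from_euler('xyz',[180,0,12.71],degrees=True).as_matrix(); tcp=np.array([.10994,-.48744,.24484])
c=-E[:3,:3].T@E[:3,3]
print("cam in tool",T.T@(c-tcp),"cam axes in tool (rows x,y,z)\n",(E[:3,:3]@T).round(3))
E
python3 -m creep '{"plan":[{"x":5,"y":0,"z":3},{"x":5,"y":1,"z":3},{"x":5,"y":2,"z":3},{"x":5,"y":3,"z":1},{"x":4,"y":4},{"x":3,"y":5}]}'
```

```text
cam in tool [ 0.07817171  0.00022764 -0.12824616] cam axes in tool (rows x,y,z)
 [[ 0.     1.     0.001]
 [-0.953  0.    -0.302]
 [-0.302 -0.001  0.953]]invalid input
```

```bash
python3 -m creep '{"plan":[{"x":5,"y":0,"z":3,"wx":0,"wy":0,"wz":0,"grip":-1},{"x":5,"y":1,"z":3,"wx":0,"wy":0,"wz":0,"grip":-1},{"x":5,"y":2,"z":3,"wx":0,"wy":0,"wz":0,"grip":-1},{"x":5,"y":3,"z":1,"wx":0,"wy":0,"wz":0,"grip":-1},{"x":4,"y":4,"z":0,"wx":0,"wy":0,"wz":0,"grip":-1},{"x":3,"y":5,"z":0,"wx":0,"wy":0,"wz":0,"grip":-1},{"x":0,"y":0,"z":0,"wx":0,"wy":0,"wz":0,"grip":-1}]}'
```

```text
time: 1.02
tcp_pos: [0.3817, -0.3349, 0.3454]
tcp_rot: [-180.0, -0.0, 13.0]
wrist_force: [-0.1, -0.7, 0.5]
finger_gap: 0.0854
grasp_force: 0.0
```

```bash
cat > snap.py <<'E'
import sys
from station import vision
import cv2,numpy as np
n,o=sys.argv[1:3]
c=vision.camera_params(n); p,d=vision.grab_frame(n)
np.savez(o+".npz",p=p,d=d,K=c["intrinsics"],E=c["extrinsics"]); cv2.imwrite(f"pics/{o}.png",cv2.cvtColor(p,cv2.COLOR_RGB2BGR))
E
python3 snap.py wrist w1
```

```text
(no output)
```

View pics/w1.png

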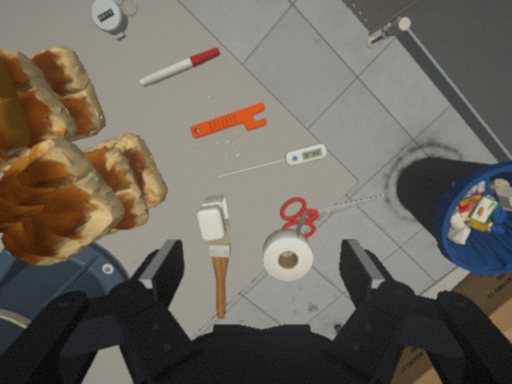

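The wrist view shows marker (180,67), cutter (230,120) nose right, thermometer with head at (307,155), counter at (107,15).

Run:
```python
from h import *
p,d,K,E=load("w1.npz"); hsv=cv2.cvtColor(p,cv2.COLOR_RGB2HSV)
print("cam",(-E[:3,:3].T@E[:3,3]).round(3))
def comp(name,m,box,h):
    b=np.zeros_like(m); x0,y0,x1,y1=box; b[y0:y1,x0:x1]=m[y0:y1,x0:x1]
    n,l,s,c=cv2.connectedComponentsWithStats(b)
    for i in range(1,n):
        if s[i,4]<25: continue
        v,u=np.where(l==i); P=ray(K,E,np.c_[u,v],h)[:,:2]*1000; r=cv2.minAreaRect(P.astype(np.float32))
        print(name,s[i,4],c[i].round(1),np.round(r[0],1),np.round(r[1],1),round(r[2],1),"z med",np.round(np.median(dpts(d,K,E,np.c_[u,v])[:,2]),4))
    return b
org=comp("cutter",cv2.inRange(hsv,(4,180,120),(16,255,255)),(180,95,275,142),.013)
red=comp("red",cv2.inRange(hsv,(0,150,90),(4,255,255))|cv2.inRange(hsv,(174,150,90),(180,255,255)),(130,40,228,92),.008)
Z=np.zeros(d.shape); v,u=np.indices(d.shape); Z=dpts(d,K,E,np.c_[u.ravel(),v.ravel()])[:,2].reshape(d.shape)
hm=((Z>.006)&(Z<.035)&(d>0)).astype(np.uint8)*255
comp("hmark",hm,(130,40,228,92),.008); comp("hcut",hm,(180,95,275,142),.013); comp("htherm",hm,(210,135,335,182),.010)
# cutter handle axis: fit on handle end pixels
v,u=np.where(org>0); P=ray(K,E,np.c_[u,v],.013)[:,:2]*1000
r=cv2.minAreaRect(P.astype(np.float32)); print(np.round(cv2.boxPoints(r),1).tolist())
ed=P[(P-P.mean(0))@np.array([-.1,-1.])<15]; a=np.array(cv2.fitLine(ed.astype(np.float32),cv2.DIST_L2,0,.01,.01)).ravel(); print("handle axis",a.round(3),np.degrees(np.arctan2(a[1],a[0])))
```

```text
cam [ 0.458 -0.317  0.474]
cutter 968 [230.9 120.8] [ 416.1 -271.4] [ 33.4 126.7] 30.6 z med 0.0143
red 207 [203.8  56.1] [ 509.5 -214. ] [12.1 44. ] 30.5 z med 0.0141
hmark 877 [179.4  66.6] [ 485.5 -176.3] [ 15.8 136.5] 33.3 z med 0.0136
hcut 1179 [231.3 120.7] [ 416.4 -271.4] [ 36.9 129.5] 30.5 z med 0.0141
htherm 763 [295.8 156.4] [ 369.3 -355.9] [ 27.2 192.7] 27.4 z med 0.016
[[369.5, -225.3000030517578], [434.0, -334.3999938964844], [462.70001220703125, -317.3999938964844], [398.29998779296875, -208.39999389648438]]
handle axis [   0.53    -0.848  413.958 -252.824] -58.02171
```

Run:
```python
from h import *
from scipy.spatial.transform import Rotation as R
p,d,K,E=load("w1.npz")
v,u=np.mgrid[235:310,130:400]; P=dpts(d,K,E,np.c_[u.ravel(),v.ravel()])
T=R.from_euler('xyz',[180,0,13],degrees=True).as_matrix(); Q=(P-[.3817,-.3349,.3454])@T
k=(Q[:,2]<.05)&(abs(Q[:,1])<.06)&(d[v.ravel(),u.ravel()]>0)
for s in(-1,1):
    q=Q[k&(Q[:,1]*s>0)]; print(len(q),"z max",np.percentile(q[:,2],[50,90,98,100]).round(4),"y",np.percentile(abs(q[:,1]),[0,2,50]).round(4),"x",np.percentile(q[:,0],[1,99]).round(4))
```

```text
2845 z max [-0.0273 -0.0076 -0.0014  0.0022] y [0.0287 0.0322 0.0429] x [-0.0091  0.0184]
3022 z max [-0.0285 -0.0079 -0.0014  0.0018] y [0.0288 0.0326 0.0432] x [-0.0089  0.0183]
```

```bash
python3 -m creep '{"plan":[{"x":0.6,"y":1,"z":-3,"wx":0,"wy":0,"wz":-10.4,"grip":-0.2},{"x":0.6,"y":1,"z":-4,"wx":0,"wy":0,"wz":-10.4,"grip":-0.2},{"x":0.6,"y":1,"z":-4,"wx":0,"wy":0,"wz":-10.4,"grip":-0.2},{"x":0.6,"y":1,"z":-4,"wx":0,"wy":0,"wz":-10.3,"grip":-0.2},{"x":0.6,"y":1,"z":-4,"wx":0,"wy":0,"wz":-10.3,"grip":-0.2},{"x":0.6,"y":1,"z":-4,"wx":0,"wy":0,"wz":-10.3,"grip":-0.2},{"x":0.5,"y":0.7,"z":-3.5,"wx":0,"wy":0,"wz":-10.3,"grip":-0.2},{"x":0,"y":0,"z":0,"wx":0,"wy":0,"wz":0,"grip":-0.2},{"x":0,"y":0,"z":0,"wx":0,"wy":0,"wz":0,"grip":-0.2}]}' 40
```

```text
time: 2.2
tcp_pos: [0.3345, -0.3559, 0.0806]
tcp_rot: [-174.3, 0.2, -50.2]
wrist_force: [-0.9, 0.7, 1.2]
finger_gap: 0.0515
grasp_force: 0.0
```

```bash
python3 -c "
from station import sensors
s=sensors.read_state();print(s['qpos'].round(1),s['joint_vel'].round(1))"
python3 -m creep '{"plan":[{"x":0,"y":0,"z":0,"wx":0,"wy":0,"wz":0,"grip":-0.2}]}'; python3 -c "
from station import sensors
s=sensors.read_state();print(s['qpos'].round(1),s['joint_vel'].round(1))"
```

```text
[-50.3  16.5 -21.4  52.3   5.7 179.9] [ 1.9 -0.6  0.9  0.2  0.   0.1]
time: 2.33
tcp_pos: [0.3357, -0.3554, 0.0812]
tcp_rot: [-174.3, 0.1, -50.1]
wrist_force: [1.0, -0.1, -0.1]
finger_gap: 0.0511
grasp_force: 0.0
[-50.2  16.4 -21.4  52.3   5.7 179.9] [ 0.6 -0.2 -0.2 -0.1  0.   0.1]
```

```bash
cat > go.py <<'E'
# python3 go.py x y z yaw : shift (cm), tilt-fix rotation vector (deg), then remaining wz
import sys, numpy as np
from station import sensors
from scipy.spatial.transform import Rotation as R
x,y,z,w=map(float,sys.argv[1:]); s=sensors.read_state()
C=R.from_euler('xyz',s["tcp_rot"],degrees=True); cw=s["tcp_rot"][2]
fix=R.from_euler('xyz',[180,0,cw],degrees=True)*C.inv()
q=s["qpos"]; q1=np.degrees(np.arctan2(y,x))
print("shift cm",((np.array([x,y,z])-s["tcp_pos"])*100).round(2),"tiltfix",fix.as_rotvec(degrees=True).round(2),"wz",round((w-cw+180)%360-180,1),"t",round(s["time"],2),"q6",q[5].round(0),"goal q6~",(q1+180-w).round(0),"gap",round(s["finger_gap"],4))
E
python3 go.py .423 -.268 .0225 120.6
```

```text
shift cm [ 8.73  8.74 -5.87] tiltfix [-3.74  4.34  0.  ] wz 170.7 t 2.33 q6 180.0 goal q6~ 27.0 gap 0.0511
```

```bash
python3 -m creep '{"plan":[{"x":0,"y":0,"z":4,"wx":-3.7,"wy":4.3,"wz":0,"grip":-0.2},{"x":1,"y":1,"z":3,"wx":0,"wy":0,"wz":10.6,"grip":-0.2},{"x":1,"y":1,"z":0,"wx":0,"wy":0,"wz":10.6,"grip":-0.2},{"x":1,"y":1,"z":0,"wx":0,"wy":0,"wz":10.6,"grip":-0.2},{"x":1,"y":1,"z":0,"wx":0,"wy":0,"wz":10.6,"grip":-0.2},{"x":1,"y":1,"z":0,"wx":0,"wy":0,"wz":10.6,"grip":-0.2},{"x":1,"y":1,"z":0,"wx":0,"wy":0,"wz":10.6,"grip":-0.2},{"x":1,"y":1,"z":0,"wx":0,"wy":0,"wz":10.6,"grip":-0.2},{"x":1,"y":1,"z":0,"wx":0,"wy":0,"wz":10.6,"grip":-0.2},{"x":0,"y":0,"z":0,"wx":0,"wy":0,"wz":10.6,"grip":-0.2}]}'
python3 -m creep '{"plan":[{"x":0,"y":0,"z":0,"wx":0,"wy":0,"wz":10.6,"grip":-0.2},{"x":0,"y":0,"z":0,"wx":0,"wy":0,"wz":10.6,"grip":-0.2},{"x":0,"y":0,"z":-1,"wx":0,"wy":0,"wz":10.6,"grip":-0.2},{"x":0,"y":0,"z":-1,"wx":0,"wy":0,"wz":10.6,"grip":-0.2},{"x":0,"y":0,"z":-1,"wx":0,"wy":0,"wz":10.6,"grip":-0.2},{"x":0,"y":0,"z":-1,"wx":0,"wy":0,"wz":10.6,"grip":-0.2},{"x":0,"y":0,"z":-1,"wx":0,"wy":0,"wz":10.6,"grip":-0.2},{"x":0,"y":0,"z":0,"wx":0,"wy":0,"wz":0,"grip":-0.2}]}'; python3 go.py .423 -.268 .0225 120.6
```

```text
time: 3.58
tcp_pos: [0.4046, -0.2843, 0.1511]
tcp_rot: [-179.3, 0.1, 47.0]
wrist_force: [-0.1, 0.3, 0.1]
finger_gap: 0.0511
grasp_force: 0.0
time: 4.58
tcp_pos: [0.4035, -0.2847, 0.1005]
tcp_rot: [-179.2, 0.1, 120.7]
wrist_force: [0.2, 0.6, -0.0]
finger_gap: 0.0511
grasp_force: 0.0
shift cm [ 1.95  1.67 -7.8 ] tiltfix [ 0.5  -0.65  0.  ] wz -0.1 t 4.58 q6 25.0 goal q6~ 27.0 gap 0.0511
```

```bash
python3 -m creep '{"plan":[{"x":1.95,"y":1.67,"z":-2,"wx":0.5,"wy":-0.65,"wz":0,"grip":-0.2},{"x":0,"y":0,"z":-3,"wx":0,"wy":0,"wz":0,"grip":-0.2},{"x":0,"y":0,"z":-2,"wx":0,"wy":0,"wz":0,"grip":-0.2},{"x":0,"y":0,"z":-1,"wx":0,"wy":0,"wz":0,"grip":-0.2},{"x":0,"y":0,"z":0,"wx":0,"wy":0,"wz":0,"grip":-0.2}]}'; python3 snap.py wrist w2;python3 go.py .423 -.268 .0205 120.6
```

```text
time: 5.2
tcp_pos: [0.4227, -0.2686, 0.0206]
tcp_rot: [180.0, -0.0, 120.5]
wrist_force: [-0.2, 0.2, 0.0]
finger_gap: 0.0517
grasp_force: 0.0
shift cm [ 0.    0.08 -0.05] tiltfix [ 0.02  0.03 -0.  ] wz 0.0 t 5.25 q6 27.0 goal q6~ 27.0 gap 0.0514
```

View pics/w2.png

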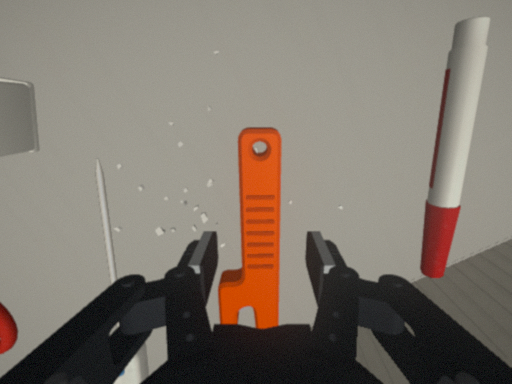

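Gripper is centred on the cutter handle (260,220), nose toward the gripper; closing.

```bash
python3 -m creep '{"plan":[{"x":0,"y":0,"z":0,"wx":0,"wy":0,"wz":0,"grip":1},{"x":0,"y":0,"z":0,"wx":0,"wy":0,"wz":0,"grip":1},{"x":0,"y":0,"z":0,"wx":0,"wy":0,"wz":0,"grip":1},{"x":0,"y":0,"z":0,"wx":0,"wy":0,"wz":0,"grip":1},{"x":0,"y":0,"z":2,"wx":0,"wy":0,"wz":0,"grip":1},{"x":0.5,"y":0,"z":5,"wx":0,"wy":0,"wz":0,"grip":1},{"x":1,"y":1,"z":5,"wx":0,"wy":0,"wz":0,"grip":1},{"x":2,"y":2,"z":5,"wx":0,"wy":0,"wz":0,"grip":1},{"x":3,"y":3,"z":4,"wx":0,"wy":0,"wz":0,"grip":1},{"x":0,"y":0,"z":0,"wx":0,"wy":0,"wz":0,"grip":1}]}' 40
python3 -m creep '{"plan":[{"x":3,"y":4,"z":2,"wx":0,"wy":0,"wz":9,"grip":1},{"x":2.5,"y":4,"z":0,"wx":0,"wy":0,"wz":9,"grip":1},{"x":1.5,"y":5,"z":0,"wx":0,"wy":0,"wz":9,"grip":1},{"x":1,"y":5,"z":0,"wx":0,"wy":0,"wz":9,"grip":1},{"x":1,"y":5,"z":0,"wx":0,"wy":0,"wz":9,"grip":1},{"x":0.5,"y":5,"z":0,"wx":0,"wy":0,"wz":9,"grip":1},{"x":0,"y":5,"z":0,"wx":0,"wy":0,"wz":9,"grip":1},{"x":0,"y":5,"z":0,"wx":0,"wy":0,"wz":9,"grip":1},{"x":0,"y":3,"z":0,"wx":0,"wy":0,"wz":9,"grip":1},{"x":0,"y":0,"z":0,"wx":0,"wy":0,"wz":0,"grip":1}]}'
python3 snap.py wrist w3; python3 go.py .585 .222 .25 209.3
```

```text
time: 6.5
tcp_pos: [0.4902, -0.2076, 0.2335]
tcp_rot: [179.8, 0.2, 120.8]
wrist_force: [0.4, 0.1, -1.2]
finger_gap: 0.0213
grasp_force: 39.9
time: 7.75
tcp_pos: [0.582, 0.2026, 0.2493]
tcp_rot: [180.0, -0.1, -158.2]
wrist_force: [-0.2, -0.5, -0.7]
finger_gap: 0.0207
grasp_force: 39.9
shift cm [0.28 2.06 0.05] tiltfix [ 0.03 -0.07 -0.  ] wz 7.7 t 7.8 q6 -3.0 goal q6~ -9.0 gap 0.0213
```

View pics/w3.png

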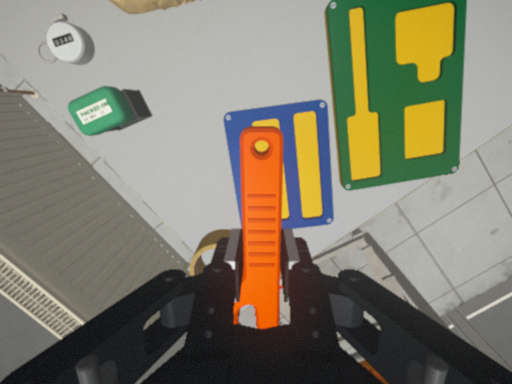

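Run:
```python
from h import *
p,d,K,E=load("w3.npz"); hsv=cv2.cvtColor(p,cv2.COLOR_RGB2HSV)
def comp(name,lo,hi,box,h,mn=200):
    m=cv2.inRange(hsv,lo,hi); b=np.zeros_like(m); x0,y0,x1,y1=box; b[y0:y1,x0:x1]=m[y0:y1,x0:x1]
    n,l,s,c=cv2.connectedComponentsWithStats(b)
    for i in range(1,n):
        if s[i,4]<mn: continue
        v,u=np.where(l==i); P=ray(K,E,np.c_[u,v],h)[:,:2]*1000; r=cv2.minAreaRect(P.astype(np.float32))
        print(name,s[i,4],c[i].round(1),np.round(r[0],1),np.round(r[1],1),round(r[2],1),"zmed",np.round(np.median(dpts(d,K,E,np.c_[u,v])[:,2]),4))
comp("yel",(20,120,120),(35,255,255),(286,0,470,220),.010)
comp("green",(60,80,20),(95,255,255),(320,0,480,195),.016,2000)
comp("blue",(105,120,60),(125,255,255),(220,95,340,232),.016,1000)
comp("cap",(60,80,40),(90,255,255),(60,80,130,140),.080)
u,v=np.meshgrid(np.arange(30,160),np.arange(5,145)); u,v=u.ravel(),v.ravel(); P=dpts(d,K,E,np.c_[u,v])
k=(P[:,2]>.018)&(P[:,2]<.035)&(v<75); Q=(P[k,:2]*1000).astype(np.float32); print("counter body",k.sum(),np.round(cv2.minEnclosingCircle(Q),1) if 0 else cv2.minEnclosingCircle(Q),np.median(Q,0),np.median(P[k,2]))
k=(P[:,2]>.072)&(P[:,2]<.09)&(v>75); Q=(P[k,:2]*1000).astype(np.float32); print("cap",k.sum(),cv2.minAreaRect(Q),np.median(P[k,2]))
big=cv2.resize(p[0:150,20:170],None,fx=4,fy=4,interpolation=cv2.INTER_CUBIC); cv2.imwrite("pics/cnt.png",cv2.cvtColor(big,cv2.COLOR_RGB2BGR))
for n,uv in(("lever?",(62,16)),("ring?",(45,50))): print(n,ray(K,E,uv,.01).round(4))
```

```text
yel 3582 [424.5  38.3] [372.1 332.6] [83.9 69.3] 31.2 zmed 0.0096
yel 3505 [361.4 108.8] [457.1 291.4] [210.6  41.8] 31.8 zmed 0.0096
yel 2135 [423.7 129. ] [459.  387.2] [70.8 52.6] 31.7 zmed 0.0096
yel 2202 [308.  163.2] [562.9 265.5] [149.6  29.1] 29.2 zmed 0.0095
green 12831 [394.5  87.8] [433.8 329.2] [232.2 158.8] 31.7 zmed 0.0155
blue 4117 [286.7 154.2] [580.9 231.5] [172.6 132.9] 29.2 zmed 0.0155
cap 1529 [101.4 110.3] [580.   17.1] [40.  60.2] 43.9 zmed 0.0783
counter body 1536 ((500.1110534667969, -26.815773010253906), 71.1683120727539) [526.29346 -60.78675] 0.02433040967701177
cap 1955 ((582.259521484375, 11.85909652709961), (39.634639739990234, 55.99962615966797), 44.11798858642578) 0.07868614177383786
lever? [[ 0.5049 -0.0836  0.01  ]]
ring? [[ 0.5494 -0.097   0.01  ]]
```

View pics/cnt.png

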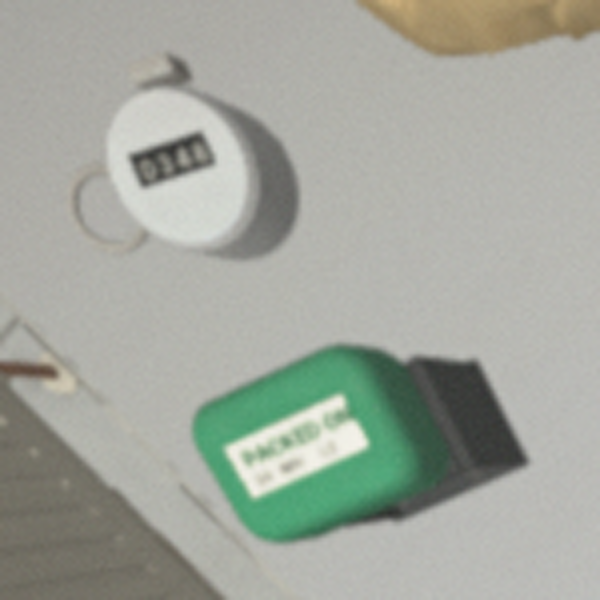

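```bash
python3 -m creep '{"plan":[{"x":0.6,"y":1.72,"z":-1,"wx":0,"wy":0,"wz":7.4,"grip":1},{"x":0,"y":0,"z":-5,"wx":0,"wy":0,"wz":0,"grip":1},{"x":0,"y":0,"z":-5,"wx":0,"wy":0,"wz":0,"grip":1},{"x":0,"y":0,"z":-5,"wx":0,"wy":0,"wz":0,"grip":1},{"x":0,"y":0,"z":-2,"wx":0,"wy":0,"wz":0,"grip":1},{"x":0,"y":0,"z":0,"wx":0,"wy":0,"wz":0,"grip":1}]}'; python3 go.py .588 .2198 .031 209.2
python3 - <<'E'
from h import *
p,d,K,E=load("w3.npz")
v,u=np.mgrid[5:75,30:105]; u,v=u.ravel(),v.ravel(); P=dpts(d,K,E,np.c_[u,v])
m=np.zeros(d.shape,np.uint8); k=(P[:,2]>.021)&(P[:,2]<.035); m[v[k],u[k]]=1
n,l,s,c=cv2.connectedComponentsWithStats(m)
for i in range(1,n):
    if s[i,4]<60: continue
    vv,uu=np.where(l==i); Q=dpts(d,K,E,np.c_[uu,vv]); (ce,r)=cv2.minEnclosingCircle((Q[:,:2]*1000).astype(np.float32)); print("cnt",s[i],np.round(ce,1),round(r,1),Q[:,2].mean())
for uv in((60,18),(64,17),(67,17)): print("lever",uv,dpts(d,K,E,uv).round(4))
print("ring end",ray(K,E,(20+100/4,205/4),.003).round(4), "ring outer", ray(K,E,(20+78/4,217/4),.003).round(4))
E
```

```text
time: 8.55
tcp_pos: [0.5874, 0.2167, 0.0688]
tcp_rot: [180.0, -0.2, -151.1]
wrist_force: [0.6, -0.2, -0.5]
finger_gap: 0.0214
grasp_force: 39.9
shift cm [ 0.06  0.31 -3.78] tiltfix [ 0.07 -0.18  0.  ] wz 0.3 t 8.55 q6 -9.0 goal q6~ -9.0 gap 0.0214
cnt [  47   21   39   42 1212] [530.3 -66.2] 22.1 0.024202969200948065
lever (60, 18) [[ 0.5079 -0.0809  0.0164]]
lever (64, 17) [[ 0.5051 -0.0775  0.0154]]
lever (67, 17) [[ 0.5037 -0.0788  0.0087]]
ring end [[ 0.5516 -0.1019  0.003 ]] ring outer [[ 0.5576 -0.1078  0.003 ]]
```

```bash
python3 -m creep '{"plan":[{"x":0.06,"y":0.31,"z":-1,"wx":0,"wy":-0.1,"wz":0.3,"grip":1},{"x":0,"y":0,"z":-1.5,"wx":0,"wy":0,"wz":0,"grip":1},{"x":0,"y":0,"z":-0.8,"wx":0,"wy":0,"wz":0,"grip":1},{"x":0,"y":0,"z":-0.4,"wx":0,"wy":0,"wz":0,"grip":1},{"x":0,"y":0,"z":0,"wx":0,"wy":0,"wz":0,"grip":1}]}'; python3 go.py .588 .2198 .031 209.2
```

```text
time: 9.18
tcp_pos: [0.5891, 0.2216, 0.0332]
tcp_rot: [-180.0, 0.1, -150.7]
wrist_force: [0.4, -0.1, 0.3]
finger_gap: 0.0211
grasp_force: 39.9
shift cm [-0.11 -0.18 -0.22] tiltfix [0.   0.08 0.  ] wz -0.1 t 9.18 q6 -9.0 goal q6~ -9.0 gap 0.0211
```

```bash
python3 -m creep '{"plan":[{"x":-0.1,"y":-0.18,"z":-0.2,"wx":0,"wy":0,"wz":0,"grip":1},{"x":0,"y":0,"z":0,"wx":0,"wy":0,"wz":0,"grip":1},{"x":0,"y":0,"z":0,"wx":0,"wy":0,"wz":0,"grip":0.2},{"x":0,"y":0,"z":0,"wx":0,"wy":0,"wz":0,"grip":0.2},{"x":0,"y":0,"z":0.5,"wx":0,"wy":0,"wz":0,"grip":0.1},{"x":0,"y":0,"z":3,"wx":0,"wy":0,"wz":0,"grip":0},{"x":0,"y":0,"z":5,"wx":0,"wy":0,"wz":0,"grip":0},{"x":0,"y":-2,"z":5.5,"wx":0,"wy":0,"wz":0,"grip":0},{"x":0,"y":-4,"z":3,"wx":0,"wy":0,"wz":-10,"grip":0},{"x":0,"y":-5,"z":0,"wx":0,"wy":0,"wz":-10,"grip":0}]}'
python3 -m creep '{"plan":[{"x":0,"y":-5,"z":0,"wx":0,"wy":0,"wz":-10,"grip":0},{"x":0,"y":-5,"z":0,"wx":0,"wy":0,"wz":-10,"grip":0},{"x":-1,"y":-5,"z":0,"wx":0,"wy":0,"wz":-10,"grip":0},{"x":-2,"y":-5,"z":0,"wx":0,"wy":0,"wz":-10,"grip":0},{"x":-2,"y":-5,"z":-1,"wx":0,"wy":0,"wz":-10,"grip":0},{"x":-2,"y":-3,"z":-3,"wx":0,"wy":0,"wz":-10,"grip":0},{"x":-2,"y":-1,"z":-4,"wx":0,"wy":0,"wz":-6,"grip":0},{"x":0,"y":0,"z":0,"wx":0,"wy":0,"wz":0,"grip":0}]}'; python3 go.py .4855 -.1763 .0205 123.3
```

```text
time: 10.42
tcp_pos: [0.5893, 0.1095, 0.2045]
tcp_rot: [-180.0, 0.4, -170.9]
wrist_force: [1.0, -0.9, -1.5]
finger_gap: 0.0427
grasp_force: 0.0
time: 11.42
tcp_pos: [0.4953, -0.1802, 0.1194]
tcp_rot: [-179.8, -0.1, 123.2]
wrist_force: [1.0, -0.0, 1.4]
finger_gap: 0.0428
grasp_force: 0.0
shift cm [-0.98  0.39 -9.89] tiltfix [ 0.   -0.25 -0.  ] wz 0.1 t 11.43 q6 37.0 goal q6~ 37.0 gap 0.0428
```

```bash
python3 snap.py scene s4;  python3 snap.py side d4
python3 - <<'E'
from h import *
p,d,K,E=load("d4.npz"); hsv=cv2.cvtColor(p,cv2.COLOR_RGB2HSV)
m=cv2.inRange(hsv,(4,170,120),(14,255,255)); b=m*0; b[215:280,145:225]=m[215:280,145:225]
v,u=np.where(b>0); print(len(u), cv2.minAreaRect(ray(K,E,np.c_[u,v],.024)[:,:2].astype(np.float32)*1000), np.percentile(dpts(d,K,E,np.c_[u,v])[:,2],[10,50,90]))
E
```

```text
356 ((583.3848266601562, 217.570556640625), (123.82904052734375, 33.408599853515625), 26.0029354095459) [0.0199962  0.02296152 0.02552119]
```

Cutter lies flat in its slot (top ≈ 24 mm). Now the marker.

```bash
python3 -m creep '{"plan":[{"x":-0.98,"y":0.39,"z":-3,"wx":0,"wy":-0.2,"wz":0,"grip":0},{"x":0,"y":0,"z":-4,"wx":0,"wy":0,"wz":0,"grip":0},{"x":0,"y":0,"z":-2,"wx":0,"wy":0,"wz":0,"grip":0},{"x":0,"y":0,"z":-0.9,"wx":0,"wy":0,"wz":0,"grip":0},{"x":0,"y":0,"z":0,"wx":0,"wy":0,"wz":0,"grip":0},{"x":0,"y":0,"z":0,"wx":0,"wy":0,"wz":0,"grip":1},{"x":0,"y":0,"z":0,"wx":0,"wy":0,"wz":0,"grip":1},{"x":0,"y":0,"z":0,"wx":0,"wy":0,"wz":0,"grip":1},{"x":0,"y":0,"z":0,"wx":0,"wy":0,"wz":0,"grip":1}]}' 40; python3 go.py .4855 -.1763 .0205 123.3
python3 -m creep '{"plan":[{"x":0,"y":0,"z":2,"wx":0,"wy":0,"wz":0,"grip":1},{"x":1,"y":0.5,"z":5,"wx":0,"wy":0,"wz":0,"grip":1},{"x":2,"y":2,"z":5,"wx":0,"wy":0,"wz":0,"grip":1},{"x":2,"y":4,"z":4,"wx":0,"wy":0,"wz":5,"grip":1},{"x":2,"y":5,"z":2,"wx":0,"wy":0,"wz":10,"grip":1},{"x":1,"y":5,"z":0,"wx":0,"wy":0,"wz":10,"grip":1},{"x":0,"y":5,"z":0,"wx":0,"wy":0,"wz":10,"grip":1},{"x":0,"y":5,"z":0,"wx":0,"wy":0,"wz":10,"grip":1},{"x":0,"y":5,"z":0,"wx":0,"wy":0,"wz":10,"grip":1},{"x":0,"y":5,"z":0,"wx":0,"wy":0,"wz":10,"grip":1}]}'
python3 -m creep '{"plan":[{"x":0,"y":4,"z":0,"wx":0,"wy":0,"wz":10,"grip":1},{"x":0,"y":3,"z":0,"wx":0,"wy":0,"wz":10,"grip":1},{"x":0,"y":0,"z":0,"wx":0,"wy":0,"wz":0,"grip":1}]}'; python3 snap.py wrist w5; python3 go.py .5628 .2653 .031 209.2
```

```text
time: 12.65
tcp_pos: [0.4891, -0.1766, 0.0234]
tcp_rot: [179.8, 0.3, 123.3]
wrist_force: [-0.4, 0.3, 7.9]
finger_gap: 0.0119
grasp_force: 36.1
shift cm [-0.36  0.03 -0.29] tiltfix [ 0.13  0.31 -0.  ] wz -0.0 t 12.65 q6 37.0 goal q6~ 37.0 gap 0.0119
time: 13.9
tcp_pos: [0.5682, 0.1904, 0.203]
tcp_rot: [179.9, 0.2, -171.3]
wrist_force: [1.6, -0.1, -0.6]
finger_gap: 0.0114
grasp_force: 35.7
time: 14.28
tcp_pos: [0.5681, 0.2606, 0.2025]
tcp_rot: [179.9, 0.2, -151.4]
wrist_force: [-0.5, -0.4, 0.4]
finger_gap: 0.0119
grasp_force: 35.7
shift cm [ -0.54   0.6  -17.15] tiltfix [-0.2   0.12 -0.  ] wz 0.9 t 14.32 q6 -4.0 goal q6~ -4.0 gap 0.0119
```

View pics/w5.png

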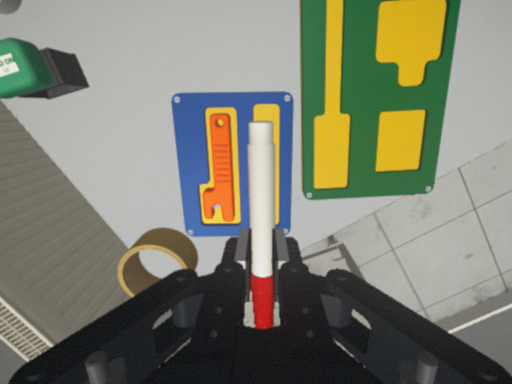

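Cutter is well seated at (220,170). The marker is held straight but pinched on its upper half. I'll check its height and where it lies in the hand.

Run:
```python
from h import *
p,d,K,E=load("w5.npz")
for v in range(128,235,20):
    for u in (262,): print(v,dpts(d,K,E,(u,v)).round(4)[0])
from scipy.spatial.transform import Rotation as R
T=R.from_euler('xyz',[180,0,-151.4],degrees=True).as_matrix(); tcp=np.array([.5681,.2606,.2025])
for uv in ((262,121),(262,328)): print("ends in tool (pl z .2)",((ray(K,E,uv,.203)[0]-tcp)@T).round(4))
for v in (130,160,190,220): 
    row=d[v,235:295]; us=235+np.where(row<row.min()+.02)[0]; c=us.mean(); print("axis y mm",v,((ray(K,E,(c,v),.2)[0]-tcp)@T*1000).round(1))
```

```text
128 [0.5105 0.2294 0.1918]
148 [0.5191 0.2341 0.1938]
168 [0.5282 0.239  0.1938]
188 [0.5379 0.2443 0.1932]
208 [0.5482 0.25   0.1923]
228 [0.558  0.2553 0.1943]
ends in tool (pl z .2) [ 0.0695  0.0001 -0.0005]
ends in tool (pl z .2) [-0.0498  0.0001 -0.0005]
axis y mm 130 [65.2 -0.4  2.5]
axis y mm 160 [50.8  1.8  2.5]
axis y mm 190 [35.4  0.1  2.5]
axis y mm 220 [18.8  0.4  2.5]
```

```bash
python3 -m creep '{"plan":[{"x":-0.4,"y":0.54,"z":-3,"wx":-0.2,"wy":0.1,"wz":0.7,"grip":1},{"x":0,"y":0,"z":-5,"wx":0,"wy":0,"wz":0,"grip":1},{"x":0,"y":0,"z":-4,"wx":0,"wy":0,"wz":0,"grip":1},{"x":0,"y":0,"z":-2,"wx":0,"wy":0,"wz":0,"grip":1},{"x":0,"y":0,"z":0,"wx":0,"wy":0,"wz":0,"grip":1},{"x":0,"y":0,"z":0,"wx":0,"wy":0,"wz":0,"grip":1}]}'; python3 go.py .5641 .266 .0345 209.2
```

```text
time: 15.08
tcp_pos: [0.5651, 0.2638, 0.0637]
tcp_rot: [-180.0, 0.1, -151.1]
wrist_force: [-0.5, 0.0, 0.3]
finger_gap: 0.012
grasp_force: 35.7
shift cm [-0.1   0.22 -2.92] tiltfix [-0.04  0.1   0.  ] wz 0.3 t 15.07 q6 -4.0 goal q6~ -4.0 gap 0.012
```

```bash
python3 -m creep '{"plan":[{"x":-0.1,"y":0.22,"z":-0.5,"wx":0,"wy":0.1,"wz":0.3,"grip":1},{"x":0,"y":0,"z":-1,"wx":0,"wy":0,"wz":0,"grip":1},{"x":0,"y":0,"z":-0.9,"wx":0,"wy":0,"wz":0,"grip":1},{"x":0,"y":0,"z":-0.5,"wx":0,"wy":0,"wz":0,"grip":1},{"x":0,"y":0,"z":0,"wx":0,"wy":0,"wz":0,"grip":1}]}'; python3 go.py .5641 .266 .0345 209.2
```

```text
time: 15.7
tcp_pos: [0.563, 0.2662, 0.0334]
tcp_rot: [180.0, -0.1, -150.7]
wrist_force: [-1.6, -1.6, 5.8]
finger_gap: 0.0114
grasp_force: 38.4
shift cm [ 0.11 -0.02  0.11] tiltfix [ 0.01 -0.11  0.  ] wz -0.1 t 15.7 q6 -4.0 goal q6~ -4.0 gap 0.0114
```

```bash
python3 -m creep '{"plan":[{"x":0,"y":0,"z":0,"wx":0,"wy":0,"wz":0,"grip":0.3},{"x":0,"y":0,"z":0,"wx":0,"wy":0,"wz":0,"grip":0.3},{"x":0,"y":0,"z":0.5,"wx":0,"wy":0,"wz":0,"grip":0.3},{"x":0,"y":0,"z":2,"wx":0,"wy":0,"wz":0,"grip":0},{"x":0,"y":0,"z":5,"wx":0,"wy":0,"wz":0,"grip":0},{"x":0,"y":0,"z":5.5,"wx":0,"wy":0,"wz":0,"grip":0},{"x":0,"y":-2,"z":4,"wx":0,"wy":0,"wz":0,"grip":0},{"x":0.5,"y":-4,"z":1,"wx":0,"wy":0,"wz":-8,"grip":0},{"x":0.5,"y":-5,"z":0,"wx":0,"wy":0,"wz":-8,"grip":0}]}'
python3 -m creep '{"plan":[{"x":0,"y":-5,"z":0,"wx":0,"wy":0,"wz":-8,"grip":0},{"x":0,"y":-5,"z":0,"wx":0,"wy":0,"wz":-8,"grip":0},{"x":0,"y":-5,"z":0,"wx":0,"wy":0,"wz":-8,"grip":0},{"x":0,"y":-5,"z":0,"wx":0,"wy":0,"wz":-8,"grip":0},{"x":-1,"y":-5,"z":0,"wx":0,"wy":0,"wz":-8,"grip":0},{"x":-2,"y":-5,"z":0,"wx":0,"wy":0,"wz":-8,"grip":0},{"x":-2,"y":-5,"z":0,"wx":0,"wy":0,"wz":-8,"grip":0},{"x":-2.5,"y":-5,"z":0,"wx":0,"wy":0,"wz":-8,"grip":0},{"x":-2.5,"y":-5,"z":0,"wx":0,"wy":0,"wz":-8,"grip":0},{"x":-2.5,"y":-5,"z":0,"wx":0,"wy":0,"wz":-4,"grip":0}]}'
python3 -m creep '{"plan":[{"x":-2.5,"y":-4,"z":-2,"wx":0,"wy":0,"wz":0,"grip":0},{"x":-1,"y":-2,"z":-3,"wx":0,"wy":0,"wz":0,"grip":0},{"x":0,"y":0,"z":0,"wx":0,"wy":0,"wz":0,"grip":0},{"x":0,"y":0,"z":0,"wx":0,"wy":0,"wz":0,"grip":0}]}'; python3 go.py .3974 -.41 .0215 117.4;  python3 snap.py wrist w6; python3 snap.py side d6
python3 - <<'E'
from h import *
p,d,K,E=load("w6.npz")
v,u=np.indices(d.shape); P=dpts(d,K,E,np.c_[u.ravel(),v.ravel()]); Z=P[:,2].reshape(d.shape)
m=((Z>.011)&(Z<.022)&(d>0)).astype(np.uint8)
n,l,s,c=cv2.connectedComponentsWithStats(m)
for i in range(1,n):
    if s[i,4]<300: continue
    vv,uu=np.where(l==i); Q=dpts(d,K,E,np.c_[uu,vv]); print(s[i],cv2.minAreaRect((Q[:,:2]*1000).astype(np.float32)),np.median(Q[:,2]))
E
```

```text
time: 16.82
tcp_pos: [0.5739, 0.1559, 0.2148]
tcp_rot: [179.9, 0.1, -166.8]
wrist_force: [1.2, 0.1, -0.7]
finger_gap: 0.0431
grasp_force: 0.0
time: 18.08
tcp_pos: [0.4473, -0.3452, 0.2138]
tcp_rot: [179.9, -0.0, 117.1]
wrist_force: [1.1, -0.5, -0.6]
finger_gap: 0.0425
grasp_force: 0.0
time: 18.58
tcp_pos: [0.4138, -0.4034, 0.1643]
tcp_rot: [179.9, -0.0, 117.3]
wrist_force: [-0.3, -0.8, 0.5]
finger_gap: 0.0429
grasp_force: 0.0
shift cm [ -1.64  -0.66 -14.28] tiltfix [-0.07  0.04  0.  ] wz 0.1 t 18.57 q6 18.0 goal q6~ 17.0 gap 0.0429
[ 65  57  82 102 629] ((243.58262634277344, -411.4172668457031), (25.63104248046875, 111.2676010131836), 52.23787307739258) 0.016621651518555124
[ 38  88  21  36 301] ((193.9388885498047, -430.450439453125), (12.789424896240234, 32.14502716064453), 25.969852447509766) 0.016671072698150154
[ 231  144   26   66 1490] ((396.21014404296875, -408.4697265625), (25.88777732849121, 71.33287811279297), 28.107982635498047) 0.016420504790642745
```

```bash
python3 -m creep '{"plan":[{"x":-1.72,"y":-0.55,"z":-3,"wx":0,"wy":0,"wz":0.6,"grip":-0.1},{"x":0,"y":0,"z":-4,"wx":0,"wy":0,"wz":0,"grip":-0.1},{"x":0,"y":0,"z":-3,"wx":0,"wy":0,"wz":0,"grip":-0.1},{"x":0,"y":0,"z":-1,"wx":0,"wy":0,"wz":0,"grip":-0.1},{"x":0,"y":0,"z":0,"wx":0,"wy":0,"wz":0,"grip":-0.1}]}';  python3 go.py .3965 -.409 .0215 118
```

```text
time: 19.3
tcp_pos: [0.3966, -0.409, 0.054]
tcp_rot: [179.9, -0.1, 118.0]
wrist_force: [0.9, -0.6, 0.8]
finger_gap: 0.0468
grasp_force: 0.0
shift cm [-0.01  0.   -3.25] tiltfix [-0.08  0.02  0.  ] wz 0.0 t 19.3 q6 16.0 goal q6~ 16.0 gap 0.0468
```

```bash
python3 -m creep '{"plan":[{"x":0,"y":0,"z":-2,"wx":0,"wy":0,"wz":0,"grip":-0.1},{"x":0,"y":0,"z":-1.2,"wx":0,"wy":0,"wz":0,"grip":-0.1},{"x":0,"y":0,"z":0,"wx":0,"wy":0,"wz":0,"grip":-0.1},{"x":0,"y":0,"z":0,"wx":0,"wy":0,"wz":0,"grip":1},{"x":0,"y":0,"z":0,"wx":0,"wy":0,"wz":0,"grip":1},{"x":0,"y":0,"z":0,"wx":0,"wy":0,"wz":0,"grip":1},{"x":0,"y":0,"z":0,"wx":0,"wy":0,"wz":0,"grip":1}]}' 50;  python3 go.py .3965 -.409 .0215 118
python3 -m creep '{"plan":[{"x":0,"y":0,"z":2,"wx":0,"wy":0,"wz":0,"grip":1},{"x":0,"y":0,"z":5,"wx":0,"wy":0,"wz":0,"grip":1},{"x":0,"y":0,"z":6,"wx":0,"wy":0,"wz":0,"grip":1},{"x":0,"y":0,"z":6,"wx":0,"wy":0,"wz":0,"grip":1},{"x":0,"y":0,"z":6,"wx":0,"wy":0,"wz":0,"grip":1},{"x":0,"y":0,"z":6,"wx":0,"wy":0,"wz":0,"grip":1},{"x":1,"y":1,"z":4,"wx":0,"wy":0,"wz":0,"grip":1}]}'
```

```text
time: 20.18
tcp_pos: [0.3965, -0.4096, 0.0224]
tcp_rot: [179.9, -0.0, 117.9]
wrist_force: [-1.7, 1.4, 6.3]
finger_gap: 0.0237
grasp_force: 49.1
shift cm [ 0.    0.06 -0.09] tiltfix [-0.03  0.05  0.  ] wz 0.1 t 20.18 q6 16.0 goal q6~ 16.0 gap 0.0237
time: 21.05
tcp_pos: [0.4057, -0.3994, 0.375]
tcp_rot: [179.9, 0.1, 117.9]
wrist_force: [1.0, 0.3, -1.0]
finger_gap: 0.0239
grasp_force: 49.6
```

```bash
python3 -m creep '{"plan":[{"x":3,"y":4,"z":0,"wx":0,"wy":0,"wz":6,"grip":1},{"x":3,"y":4,"z":0,"wx":0,"wy":0,"wz":6,"grip":1},{"x":3,"y":5,"z":0,"wx":0,"wy":0,"wz":6,"grip":1},{"x":2.5,"y":5,"z":0,"wx":0,"wy":0,"wz":6,"grip":1},{"x":2.5,"y":5,"z":0,"wx":0,"wy":0,"wz":6,"grip":1},{"x":2,"y":5,"z":0,"wx":0,"wy":0,"wz":6,"grip":1},{"x":1,"y":5,"z":0,"wx":0,"wy":0,"wz":6,"grip":1},{"x":0.5,"y":5,"z":0,"wx":0,"wy":0,"wz":6,"grip":1},{"x":0,"y":5,"z":0,"wx":0,"wy":0,"wz":6,"grip":1},{"x":0,"y":5,"z":0,"wx":0,"wy":0,"wz":6,"grip":1}]}'
python3 -m creep '{"plan":[{"x":-0.5,"y":5,"z":0,"wx":0,"wy":0,"wz":6,"grip":1},{"x":-1,"y":5,"z":0,"wx":0,"wy":0,"wz":6,"grip":1},{"x":-1.5,"y":5,"z":0,"wx":0,"wy":0,"wz":6,"grip":1},{"x":-2,"y":5,"z":0,"wx":0,"wy":0,"wz":6,"grip":1},{"x":-1,"y":3,"z":0,"wx":0,"wy":0,"wz":6,"grip":1},{"x":0,"y":0,"z":0,"wx":0,"wy":0,"wz":3,"grip":1},{"x":0,"y":0,"z":0,"wx":0,"wy":0,"wz":0,"grip":1}]}'; python3 snap.py wrist w7; python3 go.py .5089 .3235 .033 211.7
```

```text
time: 22.3
tcp_pos: [0.5808, 0.0825, 0.372]
tcp_rot: [179.9, -0.0, 178.1]
wrist_force: [0.3, 0.3, 0.1]
finger_gap: 0.024
grasp_force: 49.5
time: 23.18
tcp_pos: [0.5209, 0.3111, 0.3718]
tcp_rot: [180.0, -0.0, -149.0]
wrist_force: [0.2, -0.9, -1.2]
finger_gap: 0.0238
grasp_force: 49.5
shift cm [ -1.22   1.28 -33.88] tiltfix [-0.01 -0.06  0.  ] wz 0.8 t 23.23 q6 -0.0 goal q6~ 1.0 gap 0.024
```

View pics/w7.png

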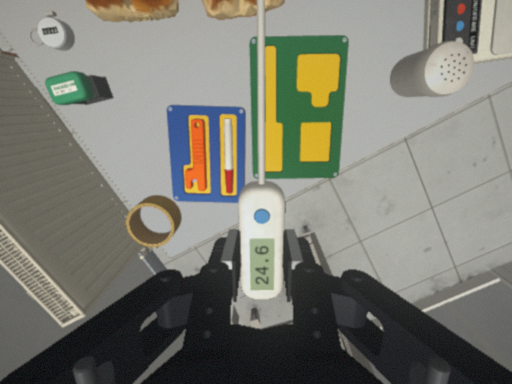

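Cutter (197,150) and marker (228,155) are seated; thermometer straight in hand. Lowering it.

```bash
python3 -m creep '{"plan":[{"x":-0.6,"y":0.6,"z":-3,"wx":0,"wy":0,"wz":0.6,"grip":1},{"x":-0.6,"y":0.6,"z":-5,"wx":0,"wy":0,"wz":0,"grip":1},{"x":0,"y":0,"z":-6,"wx":0,"wy":0,"wz":0,"grip":1},{"x":0,"y":0,"z":-6,"wx":0,"wy":0,"wz":0,"grip":1},{"x":0,"y":0,"z":-6,"wx":0,"wy":0,"wz":0,"grip":1},{"x":0,"y":0,"z":-3,"wx":0,"wy":0,"wz":0,"grip":1},{"x":0,"y":0,"z":0,"wx":0,"wy":0,"wz":0,"grip":1},{"x":0,"y":0,"z":0,"wx":0,"wy":0,"wz":0,"grip":1}]}'; python3 go.py .5089 .3235 .033 211.7
```

```text
time: 24.22
tcp_pos: [0.5101, 0.3231, 0.0831]
tcp_rot: [180.0, 0.0, -148.5]
wrist_force: [-0.1, -0.2, -0.6]
finger_gap: 0.0238
grasp_force: 49.5
shift cm [-0.12  0.04 -5.01] tiltfix [-0.06  0.02 -0.  ] wz 0.2 t 24.23 q6 1.0 goal q6~ 1.0 gap 0.0238
```

```bash
python3 -m creep '{"plan":[{"x":-0.12,"y":0.04,"z":-2,"wx":0,"wy":0,"wz":0.2,"grip":1},{"x":0,"y":0,"z":-1.8,"wx":0,"wy":0,"wz":0,"grip":1},{"x":0,"y":0,"z":-0.8,"wx":0,"wy":0,"wz":0,"grip":1},{"x":0,"y":0,"z":-0.4,"wx":0,"wy":0,"wz":0,"grip":1},{"x":0,"y":0,"z":0,"wx":0,"wy":0,"wz":0,"grip":1}]}'; python3 go.py .5089 .3235 .033 211.7
```

```text
time: 24.85
tcp_pos: [0.5086, 0.3236, 0.0325]
tcp_rot: [180.0, 0.0, -148.3]
wrist_force: [-0.4, -0.2, -1.4]
finger_gap: 0.0239
grasp_force: 49.6
shift cm [ 0.03 -0.01  0.05] tiltfix [-0.05 -0.01 -0.  ] wz -0.0 t 24.85 q6 1.0 goal q6~ 1.0 gap 0.0239
```

```bash
python3 -m creep '{"plan":[{"x":0,"y":0,"z":0,"wx":0,"wy":0,"wz":0,"grip":0.1},{"x":0,"y":0,"z":0,"wx":0,"wy":0,"wz":0,"grip":0.1},{"x":0,"y":0,"z":0.5,"wx":0,"wy":0,"wz":0,"grip":0},{"x":0,"y":0,"z":2,"wx":0,"wy":0,"wz":0,"grip":0},{"x":0,"y":0,"z":5,"wx":0,"wy":0,"wz":0,"grip":-0.3},{"x":0,"y":0,"z":6,"wx":0,"wy":0,"wz":0,"grip":-0.6},{"x":1,"y":-3,"z":5,"wx":0,"wy":0,"wz":-10.4,"grip":-0.6},{"x":1,"y":-5,"z":1,"wx":0,"wy":0,"wz":-10.4,"grip":-0.6},{"x":1,"y":-5,"z":0,"wx":0,"wy":0,"wz":-10.4,"grip":-0.6},{"x":1,"y":-5,"z":0,"wx":0,"wy":0,"wz":-10.4,"grip":-0.6}]}'
python3 -m creep '{"plan":[{"x":1,"y":-5,"z":0,"wx":0,"wy":0,"wz":-10.4,"grip":-0.6},{"x":0,"y":-5,"z":0,"wx":0,"wy":0,"wz":-10.4,"grip":-0.6},{"x":0,"y":-5,"z":0,"wx":0,"wy":0,"wz":-10.4,"grip":-0.6},{"x":-1,"y":-4,"z":0,"wx":0,"wy":0,"wz":-10.4,"grip":-0.6},{"x":-1,"y":-2,"z":0,"wx":0,"wy":0,"wz":-10.4,"grip":-0.6},{"x":0,"y":0,"z":0,"wx":0,"wy":0,"wz":-10.4,"grip":-0.6},{"x":0,"y":0,"z":0,"wx":0,"wy":0,"wz":-10.4,"grip":-0.6},{"x":0,"y":0,"z":0,"wx":0,"wy":0,"wz":-10.4,"grip":-0.6},{"x":0,"y":0,"z":0,"wx":0,"wy":0,"wz":-10.4,"grip":-0.6},{"x":0,"y":0,"z":0,"wx":0,"wy":0,"wz":0,"grip":-0.6}]}'
python3 snap.py wrist w8;  python3 go.py .5303 -.0662 .0235 76.5
```

```text
time: 26.1
tcp_pos: [0.5481, 0.1417, 0.227]
tcp_rot: [179.9, -0.0, 169.8]
wrist_force: [0.3, 0.2, -0.4]
finger_gap: 0.0684
grasp_force: 0.0
time: 27.35
tcp_pos: [0.5379, -0.0668, 0.2267]
tcp_rot: [179.9, -0.1, 76.6]
wrist_force: [-0.4, 0.8, -0.5]
finger_gap: 0.0684
grasp_force: 0.0
shift cm [ -0.76   0.06 -20.31] tiltfix [-0.06  0.08  0.  ] wz -0.3 t 27.4 q6 96.0 goal q6~ 96.0 gap 0.0681
```

View pics/w8.png

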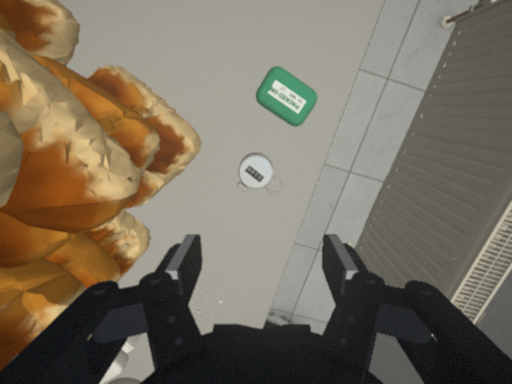

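Counter at (256,171), ring lower right, lever lower left: the closing line (horizontal) passes clear of both.

```bash
python3 - <<'E'
from h import *
p,d,K,E=load("w8.npz")
v,u=np.indices(d.shape); P=dpts(d,K,E,np.c_[u.ravel(),v.ravel()]); Z=P[:,2].reshape(d.shape)
for lo,hi,box in((.018,.03,(235,145,290,200)),(.07,.088,(245,55,330,135))):
    m=((Z>lo)&(Z<hi)&(d>0)).astype(np.uint8); b=m*0; x0,y0,x1,y1=box; b[y0:y1,x0:x1]=m[y0:y1,x0:x1]
    n,l,s,c=cv2.connectedComponentsWithStats(b); i=1+np.argmax(s[1:,4]); vv,uu=np.where(l==i); Q=dpts(d,K,E,np.c_[uu,vv]); q=(Q[:,:2]*1000).astype(np.float32)
    print(s[i],cv2.minEnclosingCircle(q),cv2.minAreaRect(q),np.median(Q[:,2]))
print(ray(K,E,[(240,186),(276,186)],.004).round(4))
E
python3 -m creep '{"plan":[{"x":-0.4,"y":0,"z":-4,"wx":0,"wy":0,"wz":0,"grip":-0.6},{"x":-0.4,"y":0,"z":-5,"wx":0,"wy":0,"wz":0,"grip":-0.6},{"x":0,"y":0,"z":-5,"wx":0,"wy":0,"wz":0,"grip":-0.6},{"x":0,"y":0,"z":-1,"wx":0,"wy":0,"wz":0,"grip":-0.6},{"x":0,"y":0,"z":0,"wx":0,"wy":0,"wz":0,"grip":-0.6}]}';  python3 go.py .5303 -.0662 .0235 76.5
```

```text
[238 154  35  35 920] ((530.9525756835938, -67.0218276977539), 21.9996280670166) ((531.1416625976562, -66.47177124023438), (42.812625885009766, 43.252769470214844), 32.2215461730957) 0.024358550112228962
[ 256   66   61   60 2307] ((582.6221313476562, 11.299666404724121), 30.010292053222656) ((582.6593017578125, 11.269990921020508), (39.96010971069336, 55.33455276489258), 44.390010833740234) 0.0788606912952626
[[ 0.5046 -0.0859  0.004 ]
 [ 0.5522 -0.0972  0.004 ]]
time: 28.02
tcp_pos: [0.5303, -0.0668, 0.0772]
tcp_rot: [179.9, -0.1, 76.6]
wrist_force: [0.5, -0.0, 1.1]
finger_gap: 0.0688
grasp_force: 0.0
shift cm [ 0.    0.06 -5.37] tiltfix [-0.06  0.07  0.  ] wz -0.1 t 28.02 q6 96.0 goal q6~ 96.0 gap 0.0688
```

```bash
python3 -m creep '{"plan":[{"x":0.06,"y":0,"z":-3,"wx":0,"wy":0,"wz":0,"grip":-0.6},{"x":0,"y":0,"z":-2,"wx":0,"wy":0,"wz":0,"grip":-0.6},{"x":0,"y":0,"z":-0.6,"wx":0,"wy":0,"wz":0,"grip":-0.6},{"x":0,"y":0,"z":0,"wx":0,"wy":0,"wz":0,"grip":-0.6},{"x":0,"y":0,"z":0,"wx":0,"wy":0,"wz":0,"grip":1},{"x":0,"y":0,"z":0,"wx":0,"wy":0,"wz":0,"grip":1},{"x":0,"y":0,"z":0,"wx":0,"wy":0,"wz":0,"grip":1},{"x":0,"y":0,"z":0,"wx":0,"wy":0,"wz":0,"grip":1}]}' 40; python3 go.py .5309 -.0668 .0205 76.5
```

```text
time: 29.02
tcp_pos: [0.5313, -0.0668, 0.0217]
tcp_rot: [179.8, -0.1, 76.5]
wrist_force: [-3.1, 0.3, 12.1]
finger_gap: 0.0429
grasp_force: 39.0
shift cm [-0.04  0.   -0.12] tiltfix [-0.05  0.17  0.  ] wz -0.0 t 29.02 q6 96.0 goal q6~ 96.0 gap 0.0429
```

```bash
python3 -m creep '{"plan":[{"x":0,"y":0,"z":2,"wx":0,"wy":0,"wz":0,"grip":1},{"x":0,"y":0,"z":5,"wx":0,"wy":0,"wz":0,"grip":1},{"x":0,"y":0,"z":6,"wx":0,"wy":0,"wz":0,"grip":1},{"x":0.5,"y":2,"z":5,"wx":0,"wy":0,"wz":6,"grip":1},{"x":1,"y":4,"z":4,"wx":0,"wy":0,"wz":8,"grip":1},{"x":1,"y":5,"z":2,"wx":0,"wy":0,"wz":8,"grip":1},{"x":0,"y":5,"z":0,"wx":0,"wy":0,"wz":8,"grip":1},{"x":0,"y":5,"z":0,"wx":0,"wy":0,"wz":8,"grip":1},{"x":-1,"y":5,"z":0,"wx":0,"wy":0,"wz":8,"grip":1},{"x":-2,"y":4,"z":0,"wx":0,"wy":0,"wz":8,"grip":1}]}'
python3 -m creep '{"plan":[{"x":-3,"y":4,"z":0,"wx":0,"wy":0,"wz":8,"grip":1},{"x":-3.5,"y":4,"z":0,"wx":0,"wy":0,"wz":8,"grip":1},{"x":-4,"y":2,"z":0,"wx":0,"wy":0,"wz":8,"grip":1},{"x":-4,"y":0,"z":0,"wx":0,"wy":0,"wz":8,"grip":1},{"x":-1.5,"y":0,"z":0,"wx":0,"wy":0,"wz":0,"grip":1},{"x":0,"y":0,"z":0,"wx":0,"wy":0,"wz":0,"grip":1}]}'
python3 snap.py wrist w9; python3 go.py .3595 .3311 .032 163.2
```

```text
time: 30.28
tcp_pos: [0.5251, 0.2351, 0.2605]
tcp_rot: [179.9, -0.1, 130.8]
wrist_force: [1.4, 0.0, -0.0]
finger_gap: 0.0421
grasp_force: 41.1
time: 31.02
tcp_pos: [0.3653, 0.3333, 0.261]
tcp_rot: [179.9, -0.0, 162.5]
wrist_force: [0.9, 1.1, -0.2]
finger_gap: 0.0424
grasp_force: 41.2
shift cm [ -0.65  -0.22 -22.88] tiltfix [-0.1  -0.01  0.  ] wz 0.8 t 31.07 q6 60.0 goal q6~ 59.0 gap 0.0425
```

View pics/w9.png

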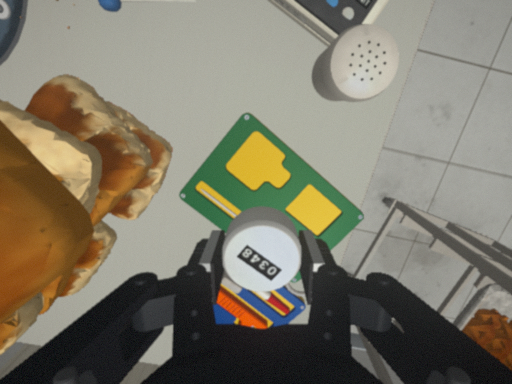

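```bash
python3 - <<'E'
from h import *
p,d,K,E=load("w9.npz")
print("shaker top",dpts(d,K,E,[(365,60),(335,70),(345,95)]).round(3).tolist(),"cam",(-E[:3,:3].T@E[:3,3]).round(3))
E
python3 -m creep '{"plan":[{"x":-0.3,"y":-0.1,"z":-3,"wx":0,"wy":0,"wz":0.7,"grip":1},{"x":-0.3,"y":-0.1,"z":-5,"wx":0,"wy":0,"wz":0,"grip":1},{"x":0,"y":0,"z":-5,"wx":0,"wy":0,"wz":0,"grip":1},{"x":0,"y":0,"z":-3,"wx":0,"wy":0,"wz":0,"grip":1},{"x":0,"y":0,"z":0,"wx":0,"wy":0,"wz":0,"grip":1},{"x":0,"y":0,"z":0,"wx":0,"wy":0,"wz":0,"grip":1}]}'; python3 go.py .3595 .3311 .032 163.2
```

```text
shaker top [[0.283, 0.461, 0.115], [0.283, 0.434, 0.108], [0.308, 0.44, 0.104]] cam [0.293 0.357 0.389]
time: 31.82
tcp_pos: [0.3607, 0.3316, 0.1015]
tcp_rot: [179.9, -0.0, 163.2]
wrist_force: [-0.5, 0.0, -1.0]
finger_gap: 0.0425
grasp_force: 41.2
shift cm [-0.12 -0.05 -6.95] tiltfix [-0.11 -0.    0.  ] wz 0.0 t 31.82 q6 59.0 goal q6~ 59.0 gap 0.0425
```

```bash
python3 -m creep '{"plan":[{"x":-0.12,"y":-0.05,"z":-3,"wx":-0.1,"wy":0,"wz":0,"grip":1},{"x":0,"y":0,"z":-2.5,"wx":0,"wy":0,"wz":0,"grip":1},{"x":0,"y":0,"z":-1,"wx":0,"wy":0,"wz":0,"grip":1},{"x":0,"y":0,"z":-0.4,"wx":0,"wy":0,"wz":0,"grip":1},{"x":0,"y":0,"z":0,"wx":0,"wy":0,"wz":0,"grip":1}]}'; python3 go.py .3595 .3311 .032 163.2
```

```text
time: 32.45
tcp_pos: [0.3589, 0.3312, 0.0322]
tcp_rot: [180.0, -0.0, 163.2]
wrist_force: [0.7, -0.1, -1.2]
finger_gap: 0.0426
grasp_force: 41.2
shift cm [ 0.06 -0.01 -0.02] tiltfix [-0.01 -0.01  0.  ] wz -0.0 t 32.45 q6 59.0 goal q6~ 59.0 gap 0.0426
```

```bash
python3 -m creep '{"plan":[{"x":0,"y":0,"z":0,"wx":0,"wy":0,"wz":0,"grip":-0.3},{"x":0,"y":0,"z":0,"wx":0,"wy":0,"wz":0,"grip":-0.3},{"x":0,"y":0,"z":0.5,"wx":0,"wy":0,"wz":0,"grip":-0.3},{"x":0,"y":0,"z":3,"wx":0,"wy":0,"wz":0,"grip":-0.6},{"x":0,"y":0,"z":6,"wx":0,"wy":0,"wz":0,"grip":-0.6},{"x":1,"y":0,"z":6,"wx":0,"wy":0,"wz":0,"grip":-0.6},{"x":3,"y":-1,"z":5,"wx":0,"wy":0,"wz":-5,"grip":-0.6},{"x":4,"y":-3,"z":2,"wx":0,"wy":0,"wz":-5,"grip":-0.6},{"x":4,"y":-4,"z":0,"wx":0,"wy":0,"wz":-5,"grip":-0.6},{"x":0,"y":0,"z":0,"wx":0,"wy":0,"wz":0,"grip":-0.6}]}'
python3 snap.py wrist w10
python3 -m creep '{"plan":[{"x":4,"y":-4,"z":0,"wx":0,"wy":0,"wz":-5,"grip":-0.6},{"x":3,"y":-5,"z":0,"wx":0,"wy":0,"wz":-5,"grip":-0.6},{"x":2,"y":-5,"z":0,"wx":0,"wy":0,"wz":-4,"grip":-0.6},{"x":2,"y":-5,"z":0,"wx":0,"wy":0,"wz":0,"grip":-0.6},{"x":0,"y":-4,"z":0,"wx":0,"wy":0,"wz":0,"grip":-0.6},{"x":0,"y":0,"z":0,"wx":0,"wy":0,"wz":0,"grip":-0.6}]}';python3 go.py .5825 .0115 .074 134.3
```

```text
time: 33.7
tcp_pos: [0.4803, 0.2483, 0.2566]
tcp_rot: [-180.0, -0.0, 147.9]
wrist_force: [-1.7, 0.6, -0.0]
finger_gap: 0.0685
grasp_force: 0.0
time: 34.5
tcp_pos: [0.588, 0.0194, 0.2565]
tcp_rot: [-179.9, -0.1, 134.2]
wrist_force: [-0.4, 0.7, 0.2]
finger_gap: 0.068
grasp_force: 0.0
shift cm [ -0.55  -0.79 -18.25] tiltfix [ 0.01 -0.09 -0.  ] wz 0.1 t 34.5 q6 48.0 goal q6~ 47.0 gap 0.068
```

View pics/w10.png

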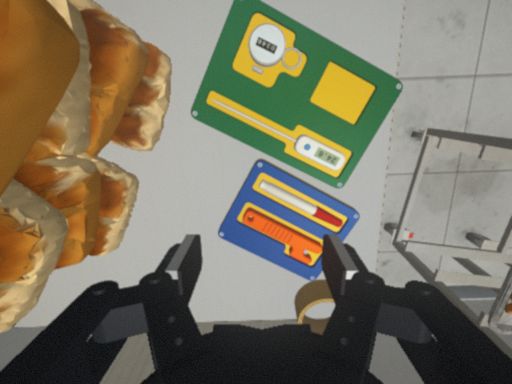

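Counter (267,45), thermometer (320,150), marker and cutter all lie in their cut-outs. Now the stamp.

```bash
python3 -m creep '{"plan":[{"x":-0.55,"y":-0.79,"z":-4,"wx":0,"wy":0,"wz":0,"grip":-0.6},{"x":0,"y":0,"z":-4,"wx":0,"wy":0,"wz":0,"grip":-0.6},{"x":0,"y":0,"z":-1.5,"wx":0,"wy":0,"wz":0,"grip":-0.6},{"x":0,"y":0,"z":0,"wx":0,"wy":0,"wz":0,"grip":-0.6}]}';python3 go.py .5825 .0115 .066 134.3
```

```text
time: 35.0
tcp_pos: [0.5824, 0.0138, 0.1614]
tcp_rot: [-179.9, -0.1, 134.3]
wrist_force: [-0.3, 0.3, 0.8]
finger_gap: 0.0684
grasp_force: 0.0
shift cm [ 0.01 -0.23 -9.54] tiltfix [-0.01 -0.13 -0.  ] wz -0.0 t 35.0 q6 47.0 goal q6~ 47.0 gap 0.0684
```

```bash
python3 -m creep '{"plan":[{"x":0,"y":-0.23,"z":-3,"wx":0,"wy":-0.1,"wz":0,"grip":-0.6},{"x":0,"y":0,"z":-3.5,"wx":0,"wy":0,"wz":0,"grip":-0.6},{"x":0,"y":0,"z":-2,"wx":0,"wy":0,"wz":0,"grip":-0.6},{"x":0,"y":0,"z":-1,"wx":0,"wy":0,"wz":0,"grip":-0.6},{"x":0,"y":0,"z":0,"wx":0,"wy":0,"wz":0,"grip":-0.6},{"x":0,"y":0,"z":0,"wx":0,"wy":0,"wz":0,"grip":1},{"x":0,"y":0,"z":0,"wx":0,"wy":0,"wz":0,"grip":1},{"x":0,"y":0,"z":0,"wx":0,"wy":0,"wz":0,"grip":1},{"x":0,"y":0,"z":0,"wx":0,"wy":0,"wz":0,"grip":1}]}' 40;python3 go.py .5825 .0115 .066 134.3
```

```text
time: 36.12
tcp_pos: [0.5835, 0.0105, 0.0676]
tcp_rot: [179.9, 0.1, 134.2]
wrist_force: [-1.5, -1.0, 6.5]
finger_gap: 0.0384
grasp_force: 39.6
shift cm [-0.1   0.1  -0.16] tiltfix [ 0.01  0.13 -0.  ] wz 0.1 t 36.12 q6 47.0 goal q6~ 47.0 gap 0.0384
```

```bash
python3 -m creep '{"plan":[{"x":0,"y":0,"z":2,"wx":0,"wy":0,"wz":0,"grip":1},{"x":0,"y":0,"z":4,"wx":0,"wy":0,"wz":0,"grip":1},{"x":0,"y":1,"z":5,"wx":0,"wy":0,"wz":5,"grip":1},{"x":0,"y":4,"z":3,"wx":0,"wy":0,"wz":8,"grip":1},{"x":0,"y":5,"z":1,"wx":0,"wy":0,"wz":8,"grip":1},{"x":-0.5,"y":5,"z":0,"wx":0,"wy":0,"wz":8,"grip":1},{"x":-1.5,"y":5,"z":0,"wx":0,"wy":0,"wz":8,"grip":1},{"x":-2,"y":5,"z":0,"wx":0,"wy":0,"wz":8,"grip":1},{"x":-2,"y":4,"z":0,"wx":0,"wy":0,"wz":8,"grip":1},{"x":-3,"y":4,"z":0,"wx":0,"wy":0,"wz":8,"grip":1}]}'
python3 -m creep '{"plan":[{"x":-2,"y":2.5,"z":0,"wx":0,"wy":0,"wz":8,"grip":1},{"x":-1,"y":1.5,"z":0,"wx":0,"wy":0,"wz":8,"grip":1},{"x":0,"y":0,"z":0,"wx":0,"wy":0,"wz":0,"grip":1},{"x":0,"y":0,"z":0,"wx":0,"wy":0,"wz":0,"grip":1}]}'; python3 go.py .4591 .3868 .0785 211.7
```

```text
time: 37.38
tcp_pos: [0.4923, 0.3419, 0.2167]
tcp_rot: [180.0, 0.1, -164.5]
wrist_force: [-0.2, -0.0, -0.8]
finger_gap: 0.0386
grasp_force: 41.0
time: 37.88
tcp_pos: [0.4632, 0.3801, 0.2166]
tcp_rot: [180.0, 0.0, -148.9]
wrist_force: [-0.1, 0.7, -1.6]
finger_gap: 0.0386
grasp_force: 41.0
shift cm [ -0.41   0.67 -13.81] tiltfix [-0.03  0.03 -0.  ] wz 0.6 t 37.88 q6 8.0 goal q6~ 8.0 gap 0.0386
```

```bash
python3 -m creep '{"plan":[{"x":-0.29,"y":0.74,"z":-2,"wx":0,"wy":0,"wz":0.6,"grip":1},{"x":0,"y":0,"z":-4,"wx":0,"wy":0,"wz":0,"grip":1},{"x":0,"y":0,"z":-4,"wx":0,"wy":0,"wz":0,"grip":1},{"x":0,"y":0,"z":-1,"wx":0,"wy":0,"wz":0,"grip":1},{"x":0,"y":0,"z":0,"wx":0,"wy":0,"wz":0,"grip":1},{"x":0,"y":0,"z":0,"wx":0,"wy":0,"wz":0,"grip":1}]}'; python3 go.py .4603 .3875 .0785 211.7
```

```text
time: 38.62
tcp_pos: [0.4609, 0.3884, 0.1081]
tcp_rot: [180.0, 0.2, -148.2]
wrist_force: [-0.7, 0.6, -0.3]
finger_gap: 0.0383
grasp_force: 40.9
shift cm [-0.06 -0.09 -2.96] tiltfix [-0.12  0.12 -0.  ] wz -0.1 t 38.62 q6 8.0 goal q6~ 8.0 gap 0.0383
```

```bash
python3 -m creep '{"plan":[{"x":-0.06,"y":-0.09,"z":-1.2,"wx":-0.1,"wy":0.1,"wz":0,"grip":1},{"x":0,"y":0,"z":-1,"wx":0,"wy":0,"wz":0,"grip":1},{"x":0,"y":0,"z":-0.5,"wx":0,"wy":0,"wz":0,"grip":1},{"x":0,"y":0,"z":-0.3,"wx":0,"wy":0,"wz":0,"grip":1},{"x":0,"y":0,"z":0,"wx":0,"wy":0,"wz":0,"grip":1}]}'; python3 go.py .4603 .3875 .078 211.7
```

```text
time: 39.25
tcp_pos: [0.4597, 0.3868, 0.0774]
tcp_rot: [-179.9, -0.1, -148.2]
wrist_force: [-3.3, -6.7, 17.0]
finger_gap: 0.038
grasp_force: 40.7
shift cm [0.06 0.07 0.06] tiltfix [ 0.08 -0.02 -0.  ] wz -0.1 t 39.25 q6 8.0 goal q6~ 8.0 gap 0.038
```

```bash
python3 -m creep '{"plan":[{"x":0,"y":0,"z":0.05,"wx":0,"wy":0,"wz":0,"grip":-0.4},{"x":0,"y":0,"z":0,"wx":0,"wy":0,"wz":0,"grip":-0.5},{"x":0,"y":0,"z":0,"wx":0,"wy":0,"wz":0,"grip":-0.6},{"x":0,"y":0,"z":2,"wx":0,"wy":0,"wz":0,"grip":-0.6},{"x":0,"y":0,"z":5,"wx":0,"wy":0,"wz":0,"grip":-0.6},{"x":0,"y":0,"z":5,"wx":0,"wy":0,"wz":0,"grip":-0.6},{"x":1,"y":-2,"z":5,"wx":0,"wy":0,"wz":0,"grip":-0.6},{"x":2,"y":-4,"z":3,"wx":0,"wy":0,"wz":0,"grip":-0.6},{"x":2,"y":-4,"z":0,"wx":0,"wy":0,"wz":0,"grip":-0.6},{"x":0,"y":0,"z":0,"wx":0,"wy":0,"wz":0,"grip":-0.6}]}'
python3 snap.py wrist w11
python3 - <<'E'
from h import *
p,d,K,E=load("w11.npz"); v,u=np.indices(d.shape); P=dpts(d,K,E,np.c_[u.ravel(),v.ravel()])
ok=d.ravel()>0
for nm,c,a,o in(("green",(432.8,330.5),31.7,[("therm head",46,61,16,40),("counter",-39,-62,24,24),("stamp",-34,52,24,32)]),("blue",(581.2,232),29.2,[("marker",-38,0,14,72),("cutter",14,0,16,72)])):
    yd=np.array([np.cos(np.radians(a)),np.sin(np.radians(a))]); xd=np.array([yd[1],-yd[0]])
    L=np.c_[(P[:,:2]*1000-c)@xd,(P[:,:2]*1000-c)@yd]
    for n,x,y,hx,hy in o:
        k=ok&(abs(L[:,0]-x)<hx+8)&(abs(L[:,1]-y)<hy)&(P[:,2]>(.07 if n=="stamp" else .0185))&(P[:,2]<.12)
        if k.sum()<20: print(n,"few",k.sum()); continue
        r=cv2.minAreaRect(L[k].astype(np.float32)); A=np.c_[L[k],np.ones(k.sum())]; f=np.linalg.lstsq(A,P[k,2]*1000,rcond=None)[0]
        print(n,k.sum(),np.round(r[0],1),np.round(r[1],1),round(r[2],1),"top z",np.percentile(P[k,2],[10,50,90]).round(4),"slope",f[:2].round(3))
E
```

```text
time: 40.5
tcp_pos: [0.5106, 0.2849, 0.2772]
tcp_rot: [-180.0, -0.1, -148.3]
wrist_force: [0.0, 1.7, 0.1]
finger_gap: 0.0684
grasp_force: 0.0
therm head 836 [45.8 59.1] [26.  74.2] 0.8 top z [0.0244 0.0264 0.0276] slope [-0.026  0.014]
counter 1104 [-35. -63.] [43.8 50.9] 58.8 top z [0.0279 0.0343 0.0355] slope [-0.13  -0.033]
stamp 1524 [-32.9  50.5] [40.2 54.2] 0.6 top z [0.0829 0.0887 0.09  ] slope [-0.137  0.049]
marker 828 [-39.2  -0.5] [ 15.4 133.7] 1.1 top z [0.0207 0.0237 0.0253] slope [ 0.027 -0.002]
cutter 1401 [20.3 -1.1] [ 35.2 130.1] 0.2 top z [0.0224 0.0241 0.0252] slope [ 0.017 -0.   ]
```

View pics/w11.png

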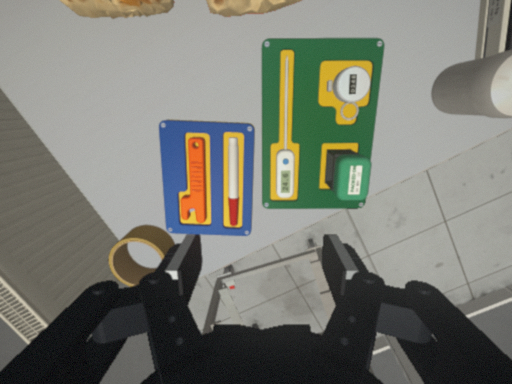

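The final view shows all five tools in their cut-outs: thermometer (285,175), counter (352,83) ring down, stamp (350,175), marker (234,180), cutter (195,180). The tape lies at (140,255). I'll check the stamp and counter tops for tilt and the tape for movement.

```bash
python3 snap.py side d11
python3 - <<'E'
from h import *
p,d,K,E=load("w11.npz"); v,u=np.indices(d.shape); P=dpts(d,K,E,np.c_[u.ravel(),v.ravel()])*1000
for n,c,lo,hi in(("stamp",(459,387),87,95),("counter",(359.5,331),32.5,38)):
    k=(d.ravel()>0)&(np.hypot(P[:,0]-c[0],P[:,1]-c[1])<30)&(P[:,2]>lo)&(P[:,2]<hi); q=P[k]
    f=np.linalg.lstsq(np.c_[q[:,:2]-c,np.ones(len(q))],q[:,2],rcond=None)[0]; print(n,k.sum(),f.round(3),q[:,:2].mean(0).round(1))
for f in("side0.npz","d11.npz"):
    p,d,K,E=load(f); m=cv2.inRange(cv2.cvtColor(p,cv2.COLOR_RGB2HSV),(12,60,60),(25,255,255))[190:240,115:165]; vv,uu=np.where(m>0); print(len(uu),uu.mean(),vv.mean())
E
```

```text
stamp 1209 [-1.0000e-03  4.0000e-03  8.8991e+01] [458.6 384.7]
counter 908 [1.0000e-03 7.0000e-03 3.4511e+01] [360.6 330.6]
557 27.348294434470375 25.836624775583484
469 25.929637526652453 27.560767590618337
```

```bash
python3 -c "
from station import arm
print(arm.close_job())"
```

```text
the job is handed in; nothing more can be done
None
```

All five tools lie flat in their own cut-outs the right way round, measured within about 3 mm of their places; the tape roll was not disturbed, and I handed the job in at about 41 s of the 141 s allowed (the hand-in gave no verdict).

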